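Slide the battery box into its charging bay

ROBOT

A 6-joint arm with a two-finger parallel gripper is mounted at the origin on the work surface. World frame = base frame: x ahead of the robot, y to its left, z up, the work surface at z = 0. Lengths are in mm, angles in rad, forces in N, time in s.
With the tool pointing down it reaches from about 350 to 975 mm from the base axis. Payload 7.1 kg.
Tool frame: the origin (TCP) lies at the centre of the arm's flange, where the gripper is bolted on; the fingertips stand 182 mm ahead of it and the grasp point (between the pads) lies 163 mm ahead of it; x points along the fingers, y is the direction in which the jaws open and shut, and the axes are right-handed (so a half turn about x gives the same grasp; the last joint's range is limited). The gripper opens to 88 mm and grips with 3 to 60 N. Pads are 20 mm wide; open, the fingers measure 115 mm over their backs; the gripper's body (75 mm by 178 mm) begins 61 mm behind the grasp point.
Start: joints at [-1.325, 0.423, 1.63, -0, 1.089, -0.019], TCP at [163.592, -603.195, 404.675] pointing down, gripper open.
Joint ranges: [-3, 3], [-0.9, 2.11], [0.09, 2.58], [-1.31, 4.45], [0.11, 2.69], [-2.54, 2.54]. Speed limits (rad/s): [2.39, 2.39, 3.01, 3.14, 3.14, 3.14].

INTERFACE

Orientations are given as a rotation vector (axis times angle).
In Python, from workcell import readout, viewer, workorder, models gives the robot as it stands. The module is installed in compiled form; this text tells all that it offers.
- The arm moves only by the tool apply_moves, never from a script. Its argument "commands" is a list that holds one entry, the list of rows, each a list of 4 numbers: the shift along the world's x, y, z in m, then the turn about the world's z in rad. A call has 1 to 8 rows; each row is the pose to reach, as a shift and turn from the pose commanded when the call began; what a row does not reach only later rows make up. A row lasts 1/8 s, in which the tool goes at most 62.5 mm and 10.7 degrees, less where a joint would pass 70% of its speed; a pose out of reach is approached as far as the arm can. A call with a gripper value outside its range is refused whole. "gripper" is the finger opening in m, from 0 to 0.0878, set as the call begins (left out, the last holds). The fingers move at their own pace and stop on an object; the grip force is fixed at half the most. Time passes only in rows, so rows that repeat a pose let the fingers close. It gives the time, the measured TCP pose, the force and the opening at its end, in the units of the state.
- readout.get_obs(): the state, without advancing time (a new reading comes with each control period).
- viewer.get_image(name): name is "side" or "top"; returns a dict with "color" (384x512x3 uint8, red, green, blue), "vertical_fov" (degrees; the focal length in pixels is half the picture's height over the tangent of half this angle, whatever the lens; pixels are square), "cx", "cy" (the principal point, pixels), "D" ([k1, k2, p1, p2, k3] as OpenCV has them; the pictures are not rectified), "rvec" (rotation vector, rad) and "tvec" (3), from world to camera coordinates, as OpenCV has them. Camera axes: x right, y down, z forward; pixel columns grow to the right and rows downward; lengths in mm; the calibration is good to about 2 mm. A picture is of the moment at which its call begins. There is no depth.
- workorder.close_job(): hands the job in, once; it reports no verdict.
Trained networks look in the newest picture that a camera, given by its name, has taken for a name from the list of things; names that differ only in an ending like _2 or _b are one class to them, and where a whole thing is asked for, a point or a joint stands for the part that bears it (a point fixed in the world has none). Each returns a list of dicts, best first, with "conf" (0 to 1); they miss things now and then, are a little off and sometimes report something else, mostly with a low value. They report only what shows in the picture. A call takes as long as a camera call. They do not tell look-alikes from the thing itself.
- models.search_frame(camera, label): "position" ([x, y, z] in mm, in world coordinates, good to about 4 mm: the middle of the surface that is visible of it).
- models.place_of(camera, label): "position" ([x, y, z] in mm, in world coordinates, good to about 4 mm: a listed point, or the origin of a listed thing).
The state is a dict: "t": time; "qpos": joint angles; "qvel": joint speeds; "joint_torque": joint torques, N m; "ee_pos": TCP position; "orientation": TCP orientation; "ft_force": force on the tool from outside, world axes, zero at the start; "moment": the same for the moment, N m; "width": finger opening in mm.
Only numpy, scipy, OpenCV 4.12 (cv2) and the standard library are available. Lean on these libraries where they do the work, as an engineer would, in place of code of your own. Each camera call takes 0.05 s, during which the arm holds its last target.

TASK

Push the tall, heavy battery box on its lower half, near the base, so that it slides upright along the bench into the charging bay, square and fully home against the back stop; then press the button on top of the charger behind the bay's stop all the way down and let it go. Do not lift or tip the box, keep off its lid and carrying handle, do not press the button before the box is home, and leave the other things on the bench where they are.

Things in the scene. Friction and masses are not known exactly. Their poses are not given: they have to be found in the camera images.
- battery: The tall battery box, loose, 1.5 to 2.5 kg: a ribbed grey lower case 80 (x) by 130 (y) by 100 mm high, with a black lid and handle on it. Origin: centre of its underside; x points to the bay's back stop, z up. It stands on the bench before the open mouth of the bay, 100 to 140 mm short of home, up to 20 mm to the side and up to 0.2 rad askew.
- push_face (a point): Point 30 mm above the bench in the middle of the 130 mm wide face of the battery box that looks away from the bay, to the robot's left (40 mm from the box's origin, along its -x). Friction on the bench is 0.5 to 0.72, the push takes 7 to 18 N; pushed below 50 mm above the bench the box slides, pushed at the lid it tips over.
- lid_handle: The black lid of the battery box with its carrying handle, fixed to the box, not to be touched. Origin: centre of the underside of the lid, 100 mm above the bench. The lid is 74 by 124 by 62 mm; above it a round bar (16 mm thick, 112 mm long along y, its axis 192 mm above the bench) on two short posts.
- bay: The charging bay, dark steel, fixed, without a floor: the box slides on the bench. Origin: on the bench, where the centre of the box's underside is when home; x points into the bay, away from its open mouth, roughly to the robot's right. Back stop: 60 mm high, 160 mm wide, its face 40 mm past the origin (bay x = 0.040).
- bay_mouth (a point): Middle of the bay's open mouth on the bench, at bay x = -0.037. Guide rails 25 mm high on both sides, inner faces 140 mm apart (bay y = +-0.070), straight from bay x = 0.040 to -0.011, then flared outward to about y = +-0.09 here. When the box is home the face it is pushed on is at bay x = -0.040, just outside the rails.
- charger: The charger, a fixed grey block 70 by 80 by 70 mm high beyond the bay's back stop, at bay x = 0.14 and bay y = +0.055 (farther from the robot) or -0.055 (nearer); the steel tin stands at the other of these two places. Origin: centre of its underside.
- start_top (a point): Centre of the top of the charger's white round push button (30 mm across), about 92 mm above the bench, pressed straight down.
- start (a joint): Travel of the button, m: 0 released, 0.006 fully down; spring-loaded, 1.5 N to start it and 5 N fully down.
- tin: Bystander: plain steel tin, 76 mm across, 100 mm high, beyond the back stop, next to the charger. Origin: centre of underside.
- jar: Bystander: amber glass jar with steel cap, 60 mm across, 85 mm high. Origin: centre of underside.
- tape: Bystander: roll of paper tape lying flat, 90 mm across, 45 mm high. Origin: centre of underside.
- driver: Bystander: screwdriver lying on the bench, about 0.2 m long. Origin: under its middle.
- spanner: Bystander: steel spanner lying on the bench, about 0.2 m long. Origin: under its middle.
- carton: Bystander: cardboard carton 70 by 100 by 50 mm high. Origin: centre of underside.
- mug: Bystander: white mug, 80 mm across, 90 mm high. Origin: centre of underside.
Things that resemble listed ones, but are neither listed nor needed, are in the scene too. Leave any blue look-alike of the charger alone.

How it is judged (in metres and radians):
On the way, in this order (a step that is already met when the one before it is completed fails the run):
1. the battery box stands home in the bay, upright and at rest (x of battery in the frame of bay above -0.008 m and y of battery in the frame of bay between -0.012 and 0.012 m and angle between the x axis of battery and the x axis of bay, either way round below 0.1 rad and angle between battery's own z axis and vertical below 0.05 rad and linear speed of battery below 0.02 m/s), for 0.2 s.
2. the charger's button is pressed down (value of joint start above 0.0045 m), for 0.05 s.
At the end, for the whole second after the job is handed in: The battery box stands upright (within 0.05 rad) and at rest in the bay, within 8 mm of the back stop, within 12 mm of the bay's middle line and square to it within 0.1 rad; the button has been pressed after that (at least 4.5 of its 6 mm) and is released (all of step 1 and value of joint start below 0.002 m); the robot touches nothing.
It fails at once if the box is tipped by more than 0.2 rad (angle between battery's own z axis and vertical above 0.2 rad).
It fails at once if the box is lifted (height (world z) of battery above 0.02 m).
It fails at once if the robot presses on the box's lid or handle with more than 2 N (contact force between any of the fingers, the arm and lid_handle above 2 N).
It fails at once if the button is pressed while the box is not home (value of joint start above 0.003 m and x of battery in the frame of bay below -0.015 m).
It fails at once if a bystander is moved by more than 30 mm (distance of any of tin, jar, tape, driver, spanner, carton, mug from where it was at the start of the episode above 0.03 m).
It also fails if it takes over 61 s, if anything falls off the work surface, if the arm or the gripper's body presses on something with over 40 N, if the wrist force passes 120 N, or if a joint passes its speed limit or range.

## Working session

There is one attempt and no reset: what is moved stays moved. The work goes in short steps, Python scripts to look and compute and a tool call to move; the robot and the scene stay as the last step left them, time stands still between calls to the robot, and variables do not carry over. Pictures are saved under pics/ and viewed, and the job is handed in when it is done.

Besides the shell and the picture viewer there is one more tool, called as a command line: name --argument value ..., lists and objects as JSON in quotes. apply_moves: Moves the arm, as the interface text tells. Its arguments: {"type":"object","properties":{"commands":{"type":"array","items":{"type":"array","items":{"type":"array","items":{"type":"number"}}}},"gripper":{"type":"number"}},"required":["commands"]}

```bash
mkdir -p pics
cat > h.py <<'E'
import cv2,numpy as np
from workcell import readout, viewer, workorder, models
def cam(n):
    im=viewer.get_image(n); h,w=im['color'].shape[:2]
    f=h/2/np.tan(np.radians(im['vertical_fov'])/2)
    K=np.array([[f,0,im['cx']],[0,f,im['cy']],[0,0,1]]);return im,K
def save(im,fn): cv2.imwrite(fn,cv2.cvtColor(im['color'],cv2.COLOR_RGB2BGR))
def proj(im,K,P): return cv2.projectPoints(np.array(P,float).reshape(-1,3),np.array(im['rvec'],float),np.array(im['tvec'],float),K,np.array(im['D'],float))[0].reshape(-1,2)
def back(im,K,uv,z):
    p=cv2.undistortPoints(np.array(uv,float).reshape(-1,1,2),K,np.array(im['D'],float)).reshape(-1,2)
    R=cv2.Rodrigues(np.array(im['rvec'],float))[0];t=np.array(im['tvec'],float).ravel();C=-R.T@t
    d=np.c_[p,np.ones(len(p))]@R
    return C+d*((z-C[2])/d[:,2])[:,None]
E
python3 - <<'E'
from h import *
print(readout.get_obs())
for n in('top','side'):
    im,K=cam(n);save(im,f'pics/{n}0.png')
    for l in ['battery','push_face','lid_handle','bay','bay_mouth','charger','start_top','tin','jar','tape','driver','spanner','carton','mug']:
        print(n,l,[(np.round(d['position']).tolist(),round(d['conf'],2)) for d in models.place_of(n,l)[:3]])
E
```

```text
{'t': 0.0, 'qpos': array([-1.32498657e+00,  4.23849787e-01,  1.63069491e+00,  1.84209713e-06,
        1.08859034e+00, -1.89926460e-02]), 'qvel': array([-0.00054824,  0.00034273, -0.00108214,  0.00080073, -0.00088619,
       -0.00062268]), 'joint_torque': array([ 1.58678458e-04, -5.44622898e+01, -2.73669577e+01,  6.43908698e-02,
        2.28867604e-02, -1.31261354e-04]), 'ee_pos': array([ 163.53548328, -602.93579626,  403.8939654 ]), 'orientation': array([ 2.08051009,  0.27871487, -2.08087306]), 'ft_force': array([-0.75603088, -0.75677938,  0.14941596]), 'moment': array([-0.00518095, -0.03702873,  0.00376247]), 'width': 87.7145743373524}
top battery [([546.0, 47.0, 2.0], 0.95)]
top push_face [([502.0, -311.0, 1.0], 0.24)]
top lid_handle [([547.0, 46.0, 100.0], 0.57)]
top bay []
top bay_mouth []
top charger [([470.0, -430.0, 1.0], 0.67), ([566.0, -213.0, 1.0], 0.59), ([710.0, -320.0, 2.0], 0.59)]
top start_top [([712.0, 64.0, -3.0], 0.74), ([547.0, 48.0, 2.0], 0.73), ([708.0, -318.0, 94.0], 0.45)]
top tin [([456.0, -201.0, -1.0], 0.83)]
top jar [([712.0, 58.0, 3.0], 0.7)]
top tape [([3
[... 243 characters left out ...]
, 44.0, 0.0], 0.72), ([691.0, -75.0, -0.0], 0.46)]
side push_face [([549.0, 85.0, 34.0], 0.67)]
side lid_handle [([551.0, 45.0, 100.0], 0.91)]
side bay [([526.0, -72.0, 1.0], 0.93)]
side bay_mouth []
side charger [([469.0, -428.0, 3.0], 0.98), ([566.0, -219.0, 2.0], 0.8), ([707.0, -323.0, -1.0], 0.72)]
side start_top [([472.0, -430.0, 93.0], 0.54), ([560.0, -218.0, 92.0], 0.53), ([712.0, -316.0, 91.0], 0.51)]
side tin [([452.0, -203.0, -3.0], 0.76)]
side jar [([708.0, 66.0, 3.0], 0.78)]
side tape [([355.0, -110.0, -4.0], 0.63)]
side driver [([648.0, 367.0, 0.0], 0.76)]
side spanner [([550.0, 44.0, 102.0], 0.54)]
side carton [([682.0, -200.0, 1.0], 0.7)]
side mug [([691.0, -74.0, 1.0], 0.87)]
```

View pics/top0.png

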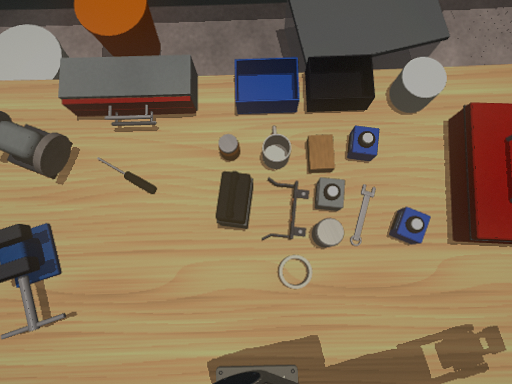

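View pics/side0.png

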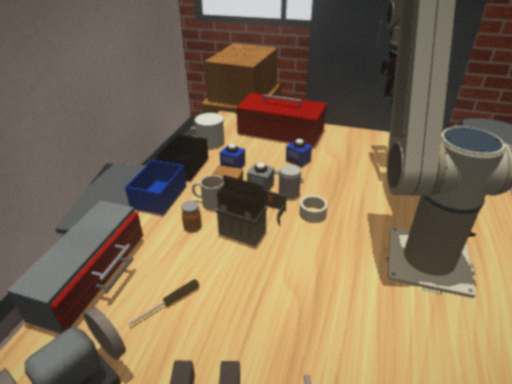

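```bash
cat >> h.py <<'E'
def T(x,y,a,P):
    P=np.array(P,float);c,s=np.cos(a),np.sin(a)
    return np.c_[x+c*P[:,0]-s*P[:,1],y+s*P[:,0]+c*P[:,1],P[:,2]]
def box(cx,cy,hx,hy,z0,z1): return [[cx+i*hx,cy+j*hy,z] for z in(z0,z1) for i,j in((-1,-1),(1,-1),(1,1),(-1,1))]
EDG=[(0,1),(1,2),(2,3),(3,0),(4,5),(5,6),(6,7),(7,4),(0,4),(1,5),(2,6),(3,7)]
def overlay(n,bay,bat,fn,roi,s):
    im,K=cam(n);g=cv2.cvtColor(im['color'],cv2.COLOR_RGB2BGR);x0,y0,w,h=roi
    raw=cv2.resize(g[y0:y0+h,x0:x0+w],None,fx=s,fy=s,interpolation=cv2.INTER_CUBIC);v=raw.copy()
    def ln(P,E,c):
        q=((proj(im,K,P)-[x0,y0]+.5)*s-.5).round().astype(int)
        for a,b in E: cv2.line(v,tuple(map(int,q[a])),tuple(map(int,q[b])),c,1)
    if bay:
        ln(T(*bay,[[40,-80,60],[40,80,60],[40,-80,0],[40,80,0]]),[(0,1),(2,3),(0,2),(1,3)],(0,0,255))
        for sg in(1,-1): ln(T(*bay,[[40,sg*70,25],[-11,sg*70,25],[-37,sg*90,25]]),[(0,1),(1,2)],(0,255,255))
        ln(T(*bay,box(140,55,35,40,0,70)),EDG,(0,255,0))
    if bat:
        ln(T(*bat,box(0,0,40,65,0,100)),EDG,(255,255,0))
        ln(T(*bat,box(0,0,37,62,100,162)),EDG,(255,0,255))
    cv2.imwrite(fn+'r.png',raw);cv2.imwrite(fn+'o.png',v)
E
python3 - <<'E'
from h import *
a=np.arctan2(-.99,-.13)
overlay('top',(527,-71,a),(546,46,a-.0),'pics/t1',(200,120,180,130),4)
overlay('side',(527,-71,a),(546,46,a-.0),'pics/s1',(170,140,150,110),5)
E
```

```text
(no output)
```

View pics/t1o.png

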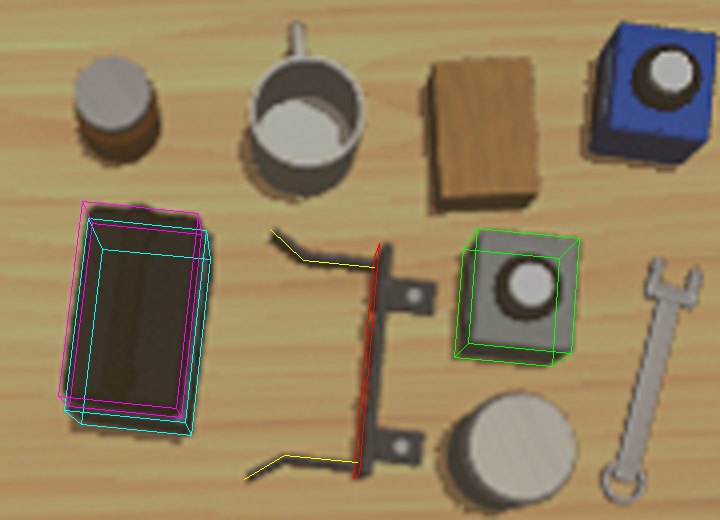

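View pics/s1o.png

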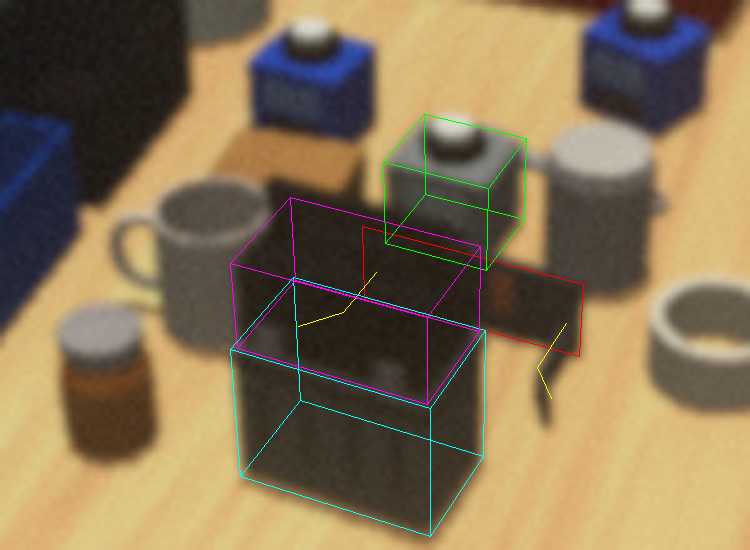

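View pics/t1r.png

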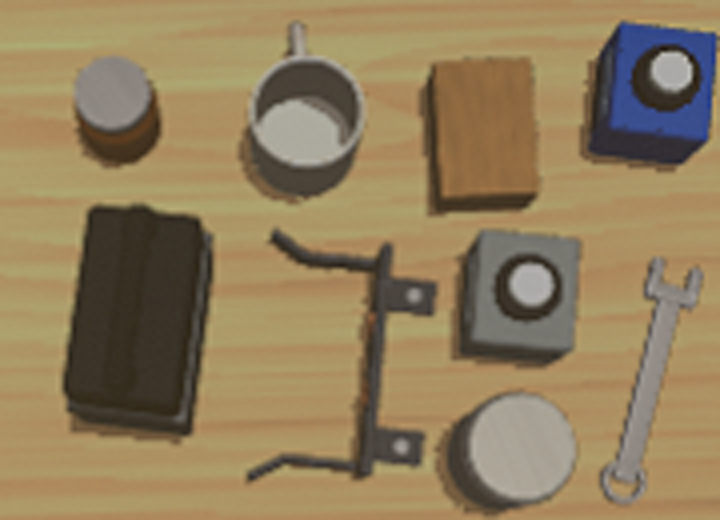

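Run:
```python
from h import *
o=readout.get_obs()
print(np.round(cv2.Rodrigues(o['orientation'])[0],3))
```

```text
[[-0.     0.262 -0.965]
 [-0.    -0.965 -0.262]
 [-1.     0.     0.   ]]
```

apply_moves --commands '[[[0.05, 0.06, 0.05, 0], [0.1, 0.12, 0.1, 0], [0.14, 0.17, 0.1, 0], [0.18, 0.22, 0.1, 0], [0.22, 0.27, 0.1, 0], [0.25, 0.32, 0.1, 0], [0.26, 0.38, 0.1, 0], [0.26, 0.43, 0.1, 0]]]'

```text
t: 2.6
ee_pos: [417.8, -206.1, 504.6]
orientation: [2.081, 0.277, -2.079]
ft_force: [0.1, 0.9, -0.1]
width: 88.1
```

apply_moves --commands '[[[0.0, 0.05, 0, 0], [0, 0.1, 0, 0], [0, 0.15, 0, 0], [0, 0.2, 0, 0], [0, 0.25, 0, 0], [0, 0.3, 0, 0], [0.03, 0.35, 0, 0], [0.06, 0.4, 0, 0]]]'

```text
t: 3.6
ee_pos: [477.3, 193.9, 504.9]
orientation: [2.081, 0.278, -2.078]
ft_force: [0.0, 0.2, 0.3]
width: 87.9
```

Run:
```python
from h import *
o=readout.get_obs()
print(o['t'],o['ee_pos'],o['ft_force']);print(np.round(cv2.Rodrigues(o['orientation'])[0],3))
for n in('top','side'):
    im,K=cam(n);save(im,f'pics/{n}2.png')
```

```text
3.6 [477.31656513 193.90372547 504.90046356] [0.02849887 0.19669259 0.27324568]
[[ 0.001  0.262 -0.965]
 [ 0.    -0.965 -0.262]
 [-1.     0.    -0.001]]
```

View pics/top2.png

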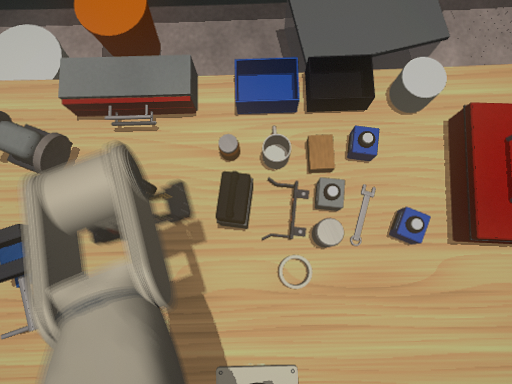

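View pics/side2.png

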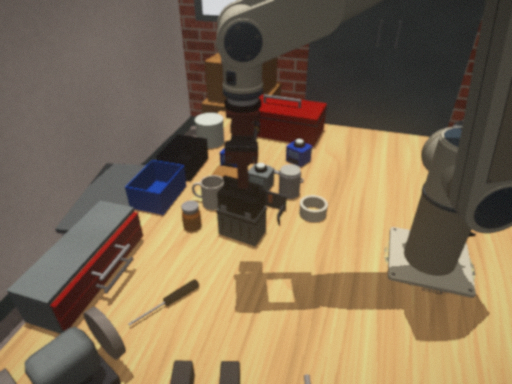

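Run:
```python
import cv2
for n,(x,y,w,h) in dict(top=(80,140,140,110),side=(200,60,120,100)).items():
    g=cv2.imread(f'pics/{n}2.png')[y:y+h,x:x+w]
    cv2.imwrite(f'pics/{n}2c.png',cv2.resize(cv2.convertScaleAbs(g,alpha=1.8,beta=20),None,fx=5,fy=5,interpolation=2))
```

```text
(no output)
```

View pics/top2c.png

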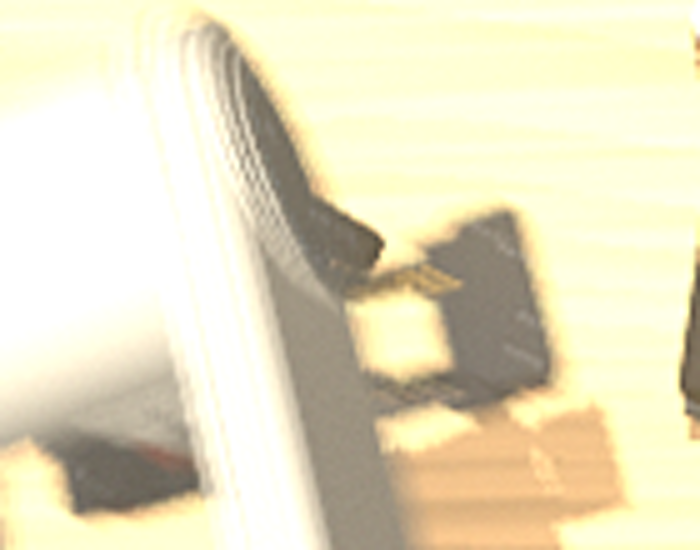

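View pics/side2c.png

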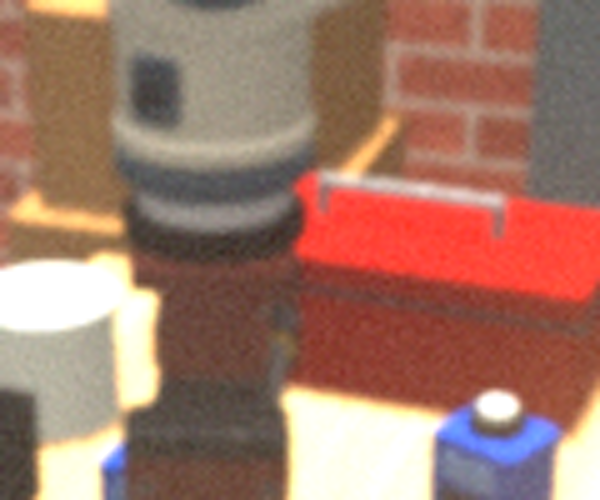

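apply_moves --commands '[[[0.02, 0.0, 0, 0.15], [0.04, 0, 0, 0.3], [0.06, 0, 0, 0.45], [0.07, 0, 0, 0.6], [0.07, 0, 0, 0.75], [0.07, 0, 0, 0.9], [0.07, 0, 0, 1.05], [0.07, 0, 0, 1.175]]]'

```text
t: 4.7
ee_pos: [546.7, 191.3, 504.4]
orientation: [1.302, 1.146, -1.303]
ft_force: [-0.3, -0.6, -1.0]
width: 88.1
```

Run:
```python
from h import *
o=readout.get_obs()
print(o['t'],o['qpos'],o['ee_pos'],o['ft_force']);print(np.round(cv2.Rodrigues(o['orientation'])[0],3))
for n,(x,y,w,h) in dict(top=(100,120,130,110),side=(180,20,130,150)).items():
    im,K=cam(n);save(im,f'pics/{n}3.png')
    g=cv2.imread(f'pics/{n}3.png')
    p=o['ee_pos'];print(n,proj(im,K,[p,p+[0,0,-102],p+[0,0,-182],p+[37.5,0,-102],p+[89,0,-102],p+[57.5,0,-182]]))
    cv2.imwrite(f'pics/{n}3c.png',cv2.resize(cv2.convertScaleAbs(g[y:y+h,x:x+w],alpha=1.8,beta=20),None,fx=4,fy=4,interpolation=2))
```

```text
4.7 [ 3.16078069e-01  2.56111403e-01  1.63227687e+00 -1.76612061e-04
  1.25367669e+00  4.43182268e-01] [546.65654911 191.27756299 504.44028757] [-0.26654063 -0.58565527 -0.98934502]
[[-0.     0.992 -0.127]
 [-0.    -0.127 -0.992]
 [-1.    -0.     0.   ]]
top [[125.62328561 161.98465771]
 [144.64676165 175.76587154]
 [156.22836369 184.16391551]
 [145.0928381  156.52590472]
 [145.66219135 130.61863636]
 [156.71151269 157.5398869 ]]
side [[213.64801303  94.92638707]
 [216.66231621 138.80622845]
 [218.75649179 169.21065066]
 [201.18178506 136.60083453]
 [180.4932367  133.65719066]
 [196.32306449 165.5176386 ]]
```

View pics/top3c.png

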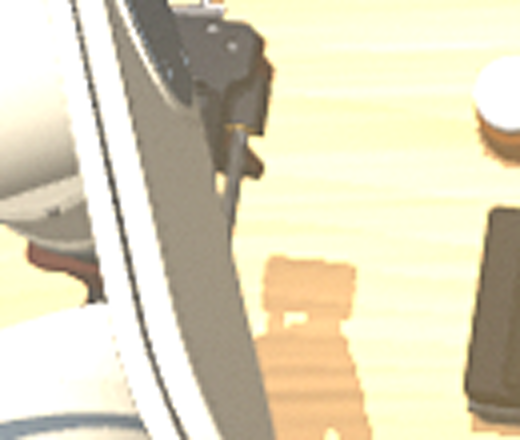

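View pics/side3c.png

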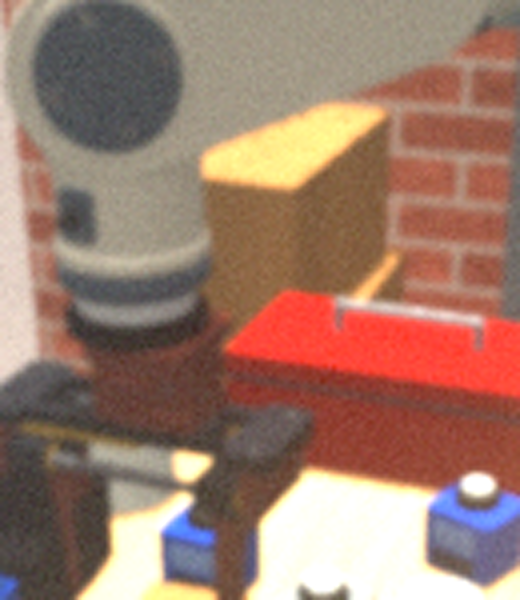

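Run:
```python
from h import *
for n in('top','side'):
    im,K=cam(n);R=cv2.Rodrigues(np.array(im['rvec']))[0];print(n,-R.T@np.array(im['tvec']),K[0,0])
for k,(x,y,w,h) in {'side2':(205,90,80,90),'side3':(170,90,80,90)}.items():
    g=cv2.imread(f'pics/{k}.png')[y:y+h,x:x+w]
    cv2.imwrite(f'pics/{k}d.png',cv2.resize(cv2.convertScaleAbs(g,alpha=2.5,beta=20),None,fx=6,fy=6,interpolation=2))
im,K=cam('side');p=np.array([477.3,193.9,504.9])
print(proj(im,K,[p+[a,0,-102] for a in(-37.5,0,37.5)]+[p+[a,0,-182] for a in(-10,0,10)]))
```

```text
top [ 380.62411092  -27.32013637 1112.49356001] 386.1493247058731
side [238.10658842 899.15730849 808.06373977] 386.87006882001316
[[262.45689939 145.77296305]
 [245.87611416 143.39841307]
 [229.67890466 141.08138837]
 [250.63281598 174.95140132]
 [246.47929241 174.26553131]
 [242.35021678 173.58376362]]
```

View pics/side2d.png

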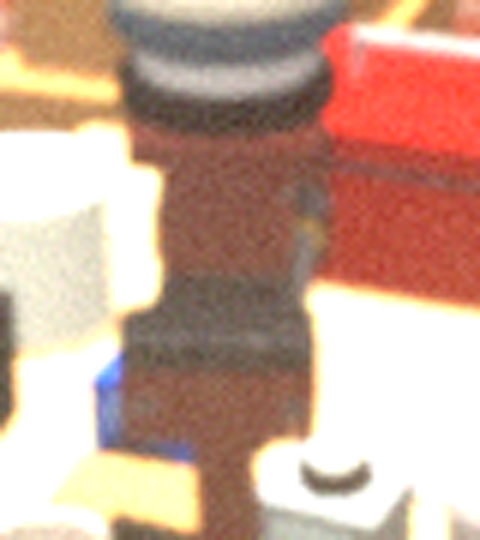

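View pics/side3d.png

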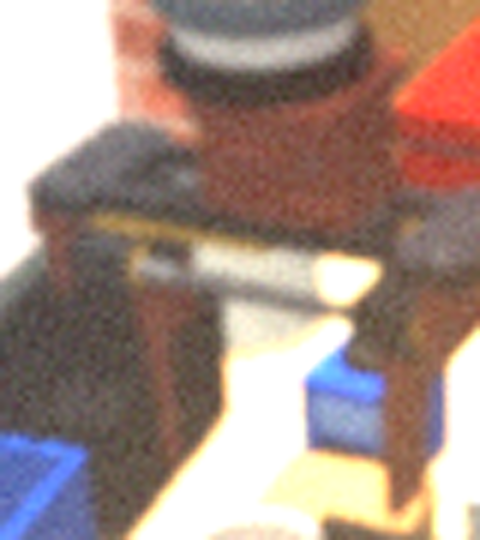

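apply_moves --commands '[[[-0.04, -0.015, -0.04, 0], [-0.08, -0.03, -0.08, 0], [-0.12, -0.045, -0.12, 0], [-0.16, -0.06, -0.16, 0], [-0.18, -0.07, -0.2, 0], [-0.2, -0.08, -0.24, 0], [-0.22, -0.08, -0.26, 0], [-0.22, -0.08, -0.26, 0]]]'

```text
t: 5.95
ee_pos: [325.6, 111.6, 243.5]
orientation: [1.303, 1.146, -1.31]
ft_force: [0.7, 0.4, -0.4]
width: 88.0
```

```bash
cat > st.py <<'E'
from h import *
o=readout.get_obs();R=cv2.Rodrigues(o['orientation'])[0]
print(o['t'],'q',np.round(o['qpos'],3),'p',np.round(o['ee_pos'],1),'F',np.round(o['ft_force'],1));print(np.round(R,3))
E
python3 st.py
```

```text
5.95 q [ 0.296  0.358  2.321 -0.     0.467  0.428] p [325.6 111.6 243.5] F [ 0.7  0.4 -0.4]
[[-0.004  0.991 -0.132]
 [-0.001 -0.132 -0.991]
 [-1.    -0.004  0.002]]
```

apply_moves --commands '[[[-0.02, -0.007, 0, 0], [-0.04, -0.014, 0, 0], [-0.06, -0.02, 0, 0], [-0.08, -0.027, 0, 0], [-0.1, -0.034, 0, 0], [-0.1, -0.034, 0, 0]]]'

```text
t: 6.7
ee_pos: [227.4, 78.0, 245.1]
orientation: [1.307, 1.143, -1.304]
ft_force: [-0.2, 0.3, -0.1]
width: 87.7
```

```bash
python3 st.py
```

```text
6.7 q [ 0.281  0.268  2.529 -0.     0.343  0.413] p [227.4  78.  245.1] F [-0.2  0.3 -0.1]
[[ 0.001  0.991 -0.131]
 [ 0.    -0.131 -0.991]
 [-1.     0.001 -0.001]]
```

apply_moves --commands '[[[-0.02, -0.007, 0, 0], [-0.04, -0.014, 0, 0], [-0.05, -0.017, 0, 0], [-0.05, -0.017, 0, 0]]]'

```text
t: 7.2
ee_pos: [200.0, 68.9, 251.1]
orientation: [1.295, 1.15, -1.318]
ft_force: [-0.1, 0.0, -0.3]
width: 87.5
```

```bash
python3 st.py
```

```text
7.2 q [ 0.276  0.222  2.579 -0.003  0.355  0.41 ] p [200.   68.9 251.1] F [-0.1  0.  -0.3]
[[-0.013  0.991 -0.131]
 [-0.005 -0.131 -0.991]
 [-1.    -0.013  0.006]]
```

apply_moves --commands '[[[0.03, 0.01, 0, 0], [0.05, 0.017, 0, 0], [0.05, 0.017, 0, 0]]]'

```text
t: 7.58
ee_pos: [250.7, 86.1, 250.8]
orientation: [1.295, 1.15, -1.317]
ft_force: [-0.3, -1.0, -0.1]
width: 87.6
```

```bash
python3 st.py
```

```text
7.575 q [ 2.860e-01  2.680e-01  2.474e+00 -2.000e-03  4.130e-01  4.190e-01] p [250.7  86.1 250.8] F [-0.3 -1.  -0.1]
[[-0.013  0.991 -0.13 ]
 [-0.005 -0.131 -0.991]
 [-1.    -0.012  0.006]]
```

```bash
cat > kin.py <<'E'
import numpy as np
from scipy.spatial.transform import Rotation as Ro
from scipy.optimize import least_squares
LO=np.array([-3,-.9,.09,-1.31,.11,-2.54]);HI=np.array([3,2.11,2.58,4.45,2.69,2.54])
PAR=[185+100,485,480,100]
def fk(q,par=None):
    h,L1,L2,d=par if par is not None else PAR
    R=Ro.from_euler('z',q[0]);p=np.array([0,0,h]);ez=np.array([0,0,1.])
    R=R*Ro.from_euler('y',q[1]);p=p+R.apply(ez*L1)
    R=R*Ro.from_euler('y',q[2]);p=p+R.apply(ez*L2)
    R=R*Ro.from_euler('z',q[3])*Ro.from_euler('y',q[4]);p=p+R.apply(ez*d)
    R=R*Ro.from_euler('z',q[5]);M=R.as_matrix()
    return p,np.c_[M[:,2],-M[:,0],-M[:,1]]
def ik(p,M,q0,w=430.):
    q0=np.clip(q0,LO+1e-4,HI-1e-4)
    def f(q):
        a,B=fk(q);return np.r_[a-p,w*Ro.from_matrix(M@B.T).as_rotvec()]
    s=least_squares(f,q0,bounds=(LO,HI));return s.x,f(s.x)
E
python3 - <<'E'
from kin import *
D=[([-1.32498657,.423849787,1.63069491,0,1.08859,-.0189926],[163.535,-602.936,403.894]),
([.316078,.256111,1.632277,-.000177,1.253677,.443182],[546.657,191.278,504.44]),
([.296,.358,2.321,0,.467,.428],[325.6,111.6,243.5]),([.281,.268,2.529,0,.343,.413],[227.4,78,245.1]),
([.276,.222,2.579,-.003,.355,.41],[200,68.9,251.1]),([.286,.268,2.474,-.002,.413,.419],[250.7,86.1,250.8])]
s=least_squares(lambda P:np.concatenate([fk(q,P)[0]-p for q,p in D]),[285,485,480,100]);print(s.x,s.fun.round(1))
print(fk(D[1][0])[1].round(3))
E
```

```text
[3066.91843279  469.78425335  461.57718018 2853.93671334] [-18.2  23.5  22.6 -17.9 -18.9  18.9  16.9  -7.2  -3.6  46.3   1.  -13.5
   9.1 -12.8 -14.6   4.9 -13.3  -9.8]
[[-0.     0.992 -0.127]
 [-0.    -0.127 -0.992]
 [-1.    -0.     0.   ]]
```

```bash
sed -i "s/^PAR=.*/PAR=[285,485,480,100,0,0,12]/; s/h,L1,L2,d=par/h,L1,L2,d,a1,a2,b=par/; s/p=np.array(\[0,0,h\])/p=R.apply(np.array([a1,b,h]))/; s/p=p+R.apply(ez\*L2)/p=p+R.apply([a2,0,L2])/" kin.py
python3 - <<'E'
from kin import *
D=[([-1.32498657,.423849787,1.63069491,0,1.08859,-.0189926],[163.535,-602.936,403.894]),
([.316078,.256111,1.632277,-.000177,1.253677,.443182],[546.657,191.278,504.44]),
([.296,.358,2.321,0,.467,.428],[325.6,111.6,243.5]),([.281,.268,2.529,0,.343,.413],[227.4,78,245.1]),
([.276,.222,2.579,-.003,.355,.41],[200,68.9,251.1]),([.286,.268,2.474,-.002,.413,.419],[250.7,86.1,250.8])]
s=least_squares(lambda P:np.r_[np.concatenate([fk(q,P)[0]-p for q,p in D]),(P[3]-100)*.01],[285,485,480,100,0,0,12]);print(s.x,s.fun.round(1))
E
```

```text
[ 2.93418326e+02  5.63747083e+02  4.84980038e+02  1.09322870e+02
 -3.25680055e-01  7.74169207e+01  1.18857182e+01] [ 0.  -0.1 -0.  -0.  -0.   0.  -0.1  0.1  0.  -0.   0.  -0.   0.1 -0.
 -0.1  0.1 -0.1  0.   0.1]
```

```bash
sed -i "s/^PAR=.*/PAR=[293.4,563.7,485,109.3,-.3,77.4,11.9]/" kin.py
python3 - <<'E'
from kin import *
q=np.array([.281,.268,2.529,0,.343,.413]);p,M=fk(q)
for w in(50,100,200,430,1000):
    s,f=ik(p+[-50,-17,0],M,q,w);a,B=fk(s);print(w,a.round(1),B[:,0].round(3),s.round(3))
# final feasibility
u=np.array([np.cos(-1.7),np.sin(-1.7),0]);
E
```

```text
50 [182.2  62.7 246.5] [-0.19  -0.066 -0.979] [ 0.276  0.253  2.58  -0.023  0.511  0.429]
100 [189.   65.  248.7] [-0.119 -0.041 -0.992] [ 0.276  0.236  2.58  -0.016  0.451  0.423]
200 [195.9  67.4 251.2] [-0.048 -0.017 -0.999] [ 0.275  0.221  2.58  -0.008  0.391  0.415]
430 [199.4  68.6 252.5] [-0.011 -0.004 -1.   ] [ 2.75e-01  2.14e-01  2.58e+00 -2.00e-03  3.59e-01  4.09e-01]
1000 [200.4  68.9 252.9] [-0.001 -0.    -1.   ] [ 0.275  0.212  2.58  -0.     0.35   0.408]
```

```bash
cat > plan.py <<'E'
from kin import *
A=np.arctan2(-.99,-.13);U=np.array([np.cos(A),np.sin(A),0]);V=np.array([-np.sin(A),np.cos(A),0])
Z=np.array([0,0,1.])
def goalR(th,sg):
    x=np.sin(th)*U-np.cos(th)*Z;y=sg*V;return np.c_[x,y,np.cross(x,y)]
def solve(p,M):
    best=None
    for q4 in(-1,0,1,2.,3,4):
        for q6 in(-2,-1,0,1,2):
            q,f=ik(p,M,np.array([np.arctan2(p[1],p[0]),.5,1.6,q4,1.,q6]))
            if np.abs(f).max()<.5 and (best is None or not any(np.allclose(q,b,atol=.05) for b in best)): best=(best or [])+[q]
    return best
if __name__=='__main__':
    for th in(.4,.5):
     for sg in(1,-1):
      M=goalR(th,sg)
      for c in([543,43],[528,-70]):
        tip=np.array([*c,0])-U*55+Z*25;p=tip-182*M[:,0]
        for q in solve(p,M) or []: print(th,sg,c,p.round(),q.round(2))
E
python3 plan.py
```

```text
0.4 1 [543, 43] [559. 168. 193.] [ 0.34  0.7   1.77 -0.46  0.91  0.8 ]
0.4 1 [528, -70] [544.  55. 193.] [ 0.15  0.67  1.87 -0.55  0.8   0.71]
0.4 -1 [543, 43] [559. 168. 193.] [ 0.34  0.7   1.77 -0.46  0.91 -2.35]
0.4 -1 [528, -70] [544.  55. 193.] [ 0.15  0.67  1.87 -0.55  0.8  -2.43]
0.5 1 [543, 43] [562. 184. 185.] [ 0.37  0.74  1.74 -0.53  0.99  0.87]
0.5 1 [528, -70] [547.  71. 185.] [ 0.2   0.69  1.86 -0.63  0.87  0.81]
0.5 -1 [543, 43] [562. 184. 185.] [ 0.37  0.74  1.74 -0.53  0.99 -2.27]
0.5 -1 [528, -70] [547.  71. 185.] [ 0.2   0.69  1.86 -0.63  0.87 -2.33]
```

Run:
```python
from plan import *
q=np.array([.286,.268,2.474,-.002,.413,.419]);p,M=fk(q)
def go(q,dp,yaw,n=8,w=400,verbose=True):
    p,M=fk(q)
    for i in range(1,n+1):
        q,f=ik(p+np.array(dp)*i/n,Ro.from_euler('z',yaw*i/n).as_matrix()@M,q,w)
    a,B=fk(q)
    if verbose: print(a.round(0),'q',q.round(2),'x',B[:,0].round(3),'y',B[:,1].round(3))
    return q
print('yaw ratchet')
s=q
s=go(s,[0,0,0],-1.2);s=go(s,[0,0,0],-1.2)
for _ in range(3): s=go(s,[0,0,0],-1.2)
print('yaw ratchet hi q5')
s=go(q,[250,80,100],-1.2);s=go(s,[0,0,0],-1.2)
for _ in range(3): s=go(s,[0,0,0],-1.2)
print('yaw ratchet +')
s=go(q,[250,80,100],1.2);s=go(s,[0,0,0],1.2)
for _ in range(3): s=go(s,[0,0,0],1.2)
print('stretch')
s=go(q,[150,50,250],1.2);s=go(s,[150,50,250],.8)
for _ in range(4): s=go(s,[400,130,100],0)
```

```text
yaw ratchet
[251.  86. 251.] q [0.28 0.27 2.48 0.03 0.4  1.58] x [-0.009  0.01  -1.   ] y [ 0.237 -0.971 -0.012]
[251.  74. 244.] q [0.21 0.29 2.49 0.2  0.35 2.54] x [ 0.005  0.07  -0.998] y [-0.809 -0.587 -0.045]
[237.  62. 209.] q [0.16 0.42 2.56 1.33 0.11 2.54] x [ 0.112  0.126 -0.986] y [-0.845  0.534 -0.028]
[235.  61. 203.] q [0.25 0.45 2.57 4.45 0.11 0.7 ] x [ 0.17  -0.065 -0.983] y [ 0.192  0.981 -0.032]
[218.  50. 171.] q [0.25 0.59 2.58 4.45 0.17 1.9 ] x [ 0.055 -0.155 -0.986] y [0.982 0.187 0.026]
yaw ratchet hi q5
[501. 166. 351.] q [0.3  0.36 1.89 0.02 0.91 1.62] x [-0.009  0.01  -1.   ] y [ 0.237 -0.971 -0.012]
[505. 135. 343.] q [0.21 0.36 1.91 0.16 0.86 2.54] x [-0.001  0.121 -0.993] y [-0.757 -0.649 -0.079]
[454. 108. 235.] q [0.18 0.47 2.18 1.26 0.13 2.54] x [ 0.406  0.203 -0.891] y [-0.842  0.462 -0.278]
[431.  80. 191.] q [0.24 0.57 2.23 4.45 0.36 0.48] x [ 0.468 -0.237 -0.851] y [ 0.097  0.971 -0.217]
[365.  13. 114.] q [0.14 0.77 2.31 4.45 0.49 1.55] x [ 0.236 -0.427 -0.873] y [0.912 0.407 0.047]
yaw ratchet +
[501. 166. 351.] q [ 0.3   0.36  1.89 -0.02  0.91 -0
[... 435 characters left out ...]
[ 0.292  0.332 -0.897] y [ 0.243 -0.933 -0.266]
stretch
[401. 136. 501.] q [ 0.3  -0.    1.94 -0.01  1.21 -0.76] x [-0.    -0.013 -1.   ] y [ 0.481  0.877 -0.012]
[551. 186. 751.] q [ 0.31  0.16  1.23 -0.01  1.74 -1.56] x [ 0.009 -0.01  -1.   ] y [-0.294  0.956 -0.012]
[834. 277. 768.] q [ 0.31  0.86  0.09 -0.01  2.09 -1.57] x [ 0.094  0.018 -0.995] y [-0.294  0.956 -0.01 ]
[912. 300. 686.] q [ 0.31  0.96  0.09 -0.01  1.73 -1.57] x [ 0.335  0.097 -0.937] y [-0.295  0.956 -0.007]
[970. 318. 627.] q [ 0.31  1.04  0.09 -0.01  1.39 -1.57] x [ 0.555  0.169 -0.814] y [-0.296  0.955 -0.003]
[1011.  330.  587.] q [ 0.3   1.1   0.09 -0.    1.09 -1.57] x [ 0.723  0.226 -0.652] y [-0.298  0.954 -0.001]
```

```bash
cat >> plan.py <<'E'
def go(q,dp,yaw,n=8,w=400,verbose=True):
    p,M=fk(q)
    for i in range(1,n+1):
        q,f=ik(p+np.array(dp)*i/n,Ro.from_euler('z',yaw*i/n).as_matrix()@M,q,w)
    a,B=fk(q)
    if verbose: print(a.round(0),'q',q.round(2),'x',B[:,0].round(3),'y',B[:,1].round(3))
    return q
E
python3 - <<'E'
from plan import *
q=np.array([.286,.268,2.474,-.002,.413,.419])
for dz in (100,250,):
  for z2 in (250,350):
    print(dz,z2)
    s=go(q,[150,80,300],1.2);s=go(s,[100,60,z2],.83)
    for _ in range(4): s=go(s,[380,190,dz],0)
E
```

```text
100 250
[401. 166. 551.] q [ 0.37 -0.03  1.85 -0.01  1.32 -0.7 ] x [-0.    -0.013 -1.   ] y [ 0.481  0.877 -0.012]
[501. 226. 801.] q [ 0.4   0.11  1.19 -0.01  1.84 -1.5 ] x [ 0.01  -0.009 -1.   ] y [-0.322  0.947 -0.012]
[769. 363. 809.] q [ 0.43  0.82  0.09 -0.01  2.14 -1.48] x [ 0.091  0.029 -0.995] y [-0.323  0.947 -0.002]
[850. 409. 716.] q [ 0.44  0.93  0.09 -0.01  1.77 -1.47] x [ 0.318  0.137 -0.938] y [-0.329  0.944  0.026]
[909. 442. 649.] q [ 0.44  1.02  0.09 -0.01  1.42 -1.46] x [ 0.528  0.239 -0.815] y [-0.342  0.938  0.054]
[950. 465. 602.] q [ 0.44  1.08  0.09 -0.01  1.11 -1.46] x [ 0.689  0.32  -0.651] y [-0.36   0.93   0.076]
100 350
[401. 166. 551.] q [ 0.37 -0.03  1.85 -0.01  1.32 -0.7 ] x [-0.    -0.013 -1.   ] y [ 0.481  0.877 -0.012]
[501. 226. 901.] q [ 0.4   0.15  0.93 -0.01  2.05 -1.5 ] x [ 0.01  -0.009 -1.   ] y [-0.322  0.947 -0.012]
[734. 346. 863.] q [ 0.43  0.75  0.09 -0.01  2.17 -1.48] x [ 0.12   0.042 -0.992] y [-0.323  0.946  0.001]
[829. 399. 759.] q [ 0.44  0.88  0.09 -0.01  1.79 -1.47] x [ 0.34   0.147 -0.929] y [-0.33   0.944  0.028]
[897. 436. 682
[... 799 characters left out ...]
 x [ 0.782  0.364 -0.506] y [-0.375  0.923  0.085]
250 350
[401. 166. 551.] q [ 0.37 -0.03  1.85 -0.01  1.32 -0.7 ] x [-0.    -0.013 -1.   ] y [ 0.481  0.877 -0.012]
[501. 226. 901.] q [ 0.4   0.15  0.93 -0.01  2.05 -1.5 ] x [ 0.01  -0.009 -1.   ] y [-0.322  0.947 -0.012]
[683. 322. 930.] q [ 0.43  0.66  0.09 -0.01  2.21 -1.48] x [ 0.167  0.063 -0.984] y [-0.324  0.946  0.006]
[757. 364. 884.] q [ 0.44  0.74  0.09 -0.01  1.83 -1.47] x [ 0.422  0.184 -0.888] y [-0.334  0.942  0.037]
[814. 396. 856.] q [ 0.44  0.8   0.09 -0.01  1.47 -1.47] x [ 0.644  0.293 -0.707] y [-0.353  0.934  0.065]
[856. 419. 842.] q [ 0.44  0.84  0.09 -0.01  1.14 -1.47] x [ 0.795  0.369 -0.482] y [-0.377  0.922  0.085]
```

apply_moves --commands '[[[0.02, 0.01, 0.037, 0.15], [0.04, 0.02, 0.075, 0.3], [0.06, 0.03, 0.112, 0.45], [0.08, 0.04, 0.15, 0.6], [0.1, 0.05, 0.19, 0.75], [0.12, 0.06, 0.23, 0.9], [0.135, 0.07, 0.265, 1.05], [0.15, 0.08, 0.3, 1.2]]]'

```text
t: 8.57
ee_pos: [398.4, 165.5, 551.2]
orientation: [0.376, 1.533, -0.403]
ft_force: [0.4, -0.2, -0.1]
width: 87.9
```

apply_moves --commands '[[[0.013, 0.008, 0.045, 0.1], [0.025, 0.015, 0.09, 0.2], [0.038, 0.023, 0.135, 0.3], [0.05, 0.03, 0.18, 0.42], [0.06, 0.038, 0.22, 0.52], [0.075, 0.045, 0.265, 0.62], [0.09, 0.053, 0.31, 0.73], [0.1, 0.06, 0.35, 0.83]]]'

```text
t: 9.57
ee_pos: [499.1, 225.7, 901.2]
orientation: [-0.271, 1.547, 0.249]
ft_force: [0.6, 0.6, -0.7]
width: 88.0
```

```bash
python3 st.py
```

```text
9.575 q [ 0.406  0.147  0.934 -0.017  2.055 -1.504] p [499.1 225.7 901.2] F [ 0.6  0.6 -0.7]
[[ 0.01  -0.325  0.945]
 [-0.012  0.945  0.326]
 [-1.    -0.015  0.006]]
```

Now the stretch outward and up.

apply_moves --commands '[[[0.045, 0.022, 0.03, 0], [0.09, 0.045, 0.06, 0], [0.135, 0.067, 0.09, 0], [0.18, 0.09, 0.12, 0], [0.23, 0.115, 0.15, 0], [0.28, 0.14, 0.185, 0], [0.33, 0.165, 0.215, 0], [0.38, 0.19, 0.25, 0]]]'

```text
t: 10.58
ee_pos: [520.1, 245.1, 1049.5]
orientation: [-0.294, 1.669, 0.227]
ft_force: [0.4, -0.7, 0.1]
width: 87.7
```

```bash
python3 st.py
```

```text
10.575 q [ 0.422  0.484  0.089 -0.025  2.689 -1.498] p [ 520.1  245.1 1049.5] F [ 0.4 -0.7  0.1]
[[-0.105 -0.323  0.941]
 [-0.059  0.946  0.318]
 [-0.993 -0.022 -0.118]]
```

apply_moves --commands '[[[0.05, 0.025, -0.02, 0], [0.1, 0.05, -0.04, 0], [0.15, 0.075, -0.06, 0], [0.2, 0.1, -0.08, 0], [0.25, 0.125, -0.1, 0], [0.3, 0.15, -0.12, 0]]]'

```text
t: 11.32
ee_pos: [597.1, 286.9, 972.2]
orientation: [-0.322, 1.789, 0.205]
ft_force: [-0.4, 0.3, -0.5]
width: 88.0
```

```bash
python3 st.py
```

```text
11.325 q [ 0.431  0.61   0.086 -0.016  2.689 -1.48 ] p [597.1 286.9 972.2] F [-0.4  0.3 -0.5]
[[-0.217 -0.324  0.921]
 [-0.108  0.945  0.308]
 [-0.97  -0.032 -0.24 ]]
```

apply_moves --commands '[[[0.05, 0.025, -0.02, 0], [0.1, 0.05, -0.04, 0], [0.15, 0.075, -0.06, 0], [0.2, 0.1, -0.08, 0], [0.25, 0.125, -0.1, 0], [0.3, 0.15, -0.12, 0], [0.35, 0.175, -0.14, 0], [0.4, 0.2, -0.16, 0]]]'

```text
t: 12.32
ee_pos: [662.4, 322.2, 888.3]
orientation: [-0.35, 1.905, 0.181]
ft_force: [0.2, 0.7, -0.1]
width: 87.4
```

```bash
python3 st.py
```

```text
12.325 q [ 0.437  0.73   0.087 -0.009  2.689 -1.466] p [662.4 322.2 888.3] F [ 0.2  0.7 -0.1]
[[-0.321 -0.327  0.889]
 [-0.154  0.944  0.292]
 [-0.934 -0.043 -0.354]]
```

apply_moves --commands '[[[0.05, 0.025, -0.02, 0], [0.1, 0.05, -0.04, 0], [0.15, 0.075, -0.06, 0], [0.2, 0.1, -0.08, 0], [0.25, 0.125, -0.1, 0], [0.3, 0.15, -0.12, 0], [0.35, 0.175, -0.14, 0], [0.4, 0.2, -0.16, 0]]]'

```text
t: 13.32
ee_pos: [712.4, 348.7, 807.5]
orientation: [-0.376, 2.006, 0.158]
ft_force: [0.1, -0.3, 0.8]
width: 87.9
```

```bash
python3 st.py
python3 - <<'E'
from plan import *
from workcell import readout
o=readout.get_obs();M=Ro.from_rotvec(o['orientation']).as_matrix();print(fk(o['qpos'])[0]-o['ee_pos'],np.abs(fk(o['qpos'])[1]-M).max())
x=M[:,0];print('tilt',np.arccos(-x[2]))
yaw=A-np.arctan2(x[1],x[0]);yaw=(yaw+np.pi)%(2*np.pi)-np.pi;print('yaw',yaw)
G=Ro.from_euler('z',yaw).as_matrix()@M;print(G.round(3))
for c in([543,43],[528,-70]):
    tip=np.array([*c,0])-U*55+Z*25;p=tip-182*G[:,0]
    for q in solve(p,G) or []: print(c,p.round(),q.round(2))
E
```

```text
13.325 q [ 0.44   0.835  0.087 -0.003  2.689 -1.458] p [712.4 348.7 807.5] F [ 0.1 -0.3  0.8]
[[-0.409 -0.331  0.85 ]
 [-0.194  0.942  0.274]
 [-0.892 -0.053 -0.449]]
[ 7.64792159  3.63369881 -2.10003164] 3.3306690738754696e-16
tilt 0.4697124140964753
yaw 0.9966208048857848
[[-0.059 -0.971  0.232]
 [-0.449  0.233  0.863]
 [-0.892 -0.053 -0.449]]
[543, 43] [561. 179. 187.] [ 0.36  0.73  1.75 -0.51  0.96 -2.17]
[528, -70] [546.  66. 187.] [ 0.18  0.69  1.86 -0.61  0.85 -2.24]
```

```bash
sed -i "s/^PAR=.*/PAR=[312.1,563.7,485,128,-.3,77.4,11.9]/" kin.py
python3 - <<'E'
from plan import *
from workcell import readout
o=readout.get_obs();M=Ro.from_rotvec(o['orientation']).as_matrix();q=o['qpos'];print(fk(q)[0]-o['ee_pos'])
yaw=1.10
G=Ro.from_euler('z',yaw).as_matrix()@M;print(G.round(3), U,V)
off=182*G[:,0]-10*G[:,2];print('contact offset',off,'low',182*G[:,0]+10*G[:,2], 'body corner', 102*G[:,0]-37.5*G[:,2], 'd along U', off@U,(102*G[:,0]-37.5*G[:,2])@U)
f0=np.array([543,43,28])-40*U
for n,P in dict(pre=f0-60*U,touch=f0,home=np.array([528,-70,28])-40*U).items():
    p=P-off;qq,f=ik(p,G,np.array([.36,.73,1.75,-.51,.96,-2.2]));print(n,p.round(1),'d',((p-o['ee_pos'])/1000).round(3),qq.round(2),np.abs(f).max().round(2))
s=q;w=np.array([712.4,348.7,807.5])
s=go(s,[-50,-45,-250],0);s=go(s,[-50,-30,-200],1.1)
E
```

```text
[ 0.00300471  0.00085379 -0.0747935 ]
[[-0.012 -0.99   0.142]
 [-0.452  0.132  0.882]
 [-0.892 -0.053 -0.449]] [-0.13019544 -0.99148835  0.        ] [ 0.99148835 -0.13019544  0.        ]
contact offset [  -3.65748848  -91.16781457 -157.79433566] low [  -0.82119914  -73.52857143 -166.78391654] body corner [ -6.57305936 -79.22476597 -74.09778234] d along U 90.86801432431442 79.40621481265838
pre [559.7 233.3 185.8] d [-0.153 -0.115 -0.622] [ 0.46  0.75  1.7  -0.5   0.98 -2.19] 0.0
touch [551.9 173.8 185.8] d [-0.16  -0.175 -0.622] [ 0.38  0.72  1.78 -0.55  0.92 -2.22] 0.0
home [536.9  60.8 185.8] d [-0.175 -0.288 -0.622] [ 0.2   0.68  1.89 -0.66  0.8  -2.28] 0.0
[662. 304. 557.] q [ 0.42  0.58  1.06 -0.01  1.97 -1.48] x [-0.409 -0.194 -0.892] y [-0.331  0.942 -0.053]
[612. 274. 357.] q [ 0.48  0.59  1.5  -0.42  1.32 -2.36] x [-0.012 -0.452 -0.892] y [-0.99   0.132 -0.053]
```

apply_moves --commands '[[[-0.006, -0.006, -0.031, 0], [-0.013, -0.011, -0.063, 0], [-0.019, -0.017, -0.094, 0], [-0.025, -0.023, -0.125, 0], [-0.031, -0.028, -0.156, 0], [-0.038, -0.034, -0.188, 0], [-0.044, -0.04, -0.219, 0], [-0.05, -0.045, -0.25, 0]]]'

```text
t: 14.32
ee_pos: [662.0, 303.4, 556.8]
orientation: [-0.376, 2.005, 0.158]
ft_force: [-0.1, 0.4, -0.5]
width: 88.0
```

apply_moves --commands '[[[-0.006, -0.004, -0.025, 0.137], [-0.013, -0.008, -0.05, 0.275], [-0.019, -0.011, -0.075, 0.412], [-0.025, -0.015, -0.1, 0.55], [-0.031, -0.019, -0.125, 0.687], [-0.038, -0.023, -0.15, 0.825], [-0.044, -0.026, -0.175, 0.962], [-0.05, -0.03, -0.2, 1.1]]]'

```text
t: 15.32
ee_pos: [612.2, 273.8, 357.0]
orientation: [-1.443, 1.587, 0.829]
ft_force: [-1.0, 0.2, -1.2]
width: 87.9
```

```bash
python3 st.py
python3 - <<'E'
from h import *
for n in('top','side'):
    im,K=cam(n);save(im,f'pics/{n}4.png')
E
```

```text
15.325 q [ 0.478  0.594  1.497 -0.423  1.313 -2.358] p [612.2 273.8 357. ] F [-1.   0.2 -1.2]
[[-0.01  -0.99   0.138]
 [-0.452  0.127  0.883]
 [-0.892 -0.054 -0.449]]
```

View pics/side4.png

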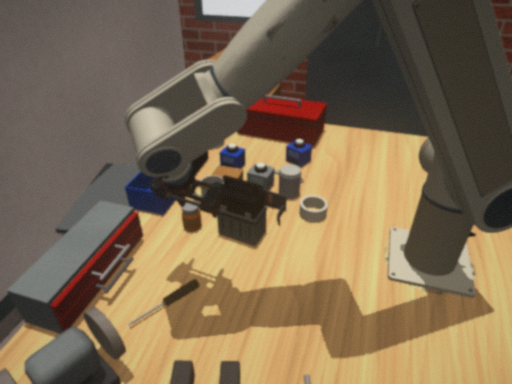

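View pics/top4.png

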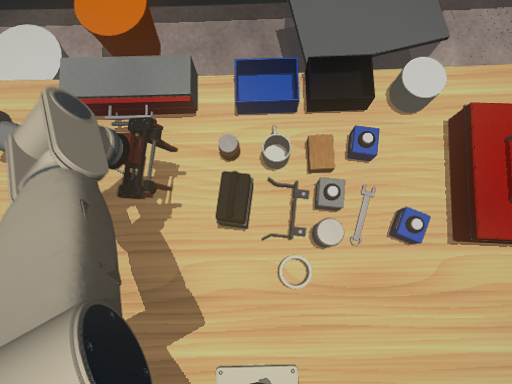

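apply_moves --commands '[[[-0.013, -0.01, -0.043, 0], [-0.026, -0.02, -0.086, 0], [-0.04, -0.03, -0.128, 0], [-0.053, -0.04, -0.171, 0], [-0.053, -0.04, -0.171, 0]]]'

```text
t: 16.05
ee_pos: [558.5, 233.1, 184.7]
orientation: [-1.437, 1.597, 0.827]
ft_force: [1.0, -0.2, 0.6]
width: 88.1
```

```bash
python3 st.py
python3 - <<'E'
from h import *
a=np.arctan2(-.99,-.13)
overlay('top',(527,-71,a),(543,43,a),'pics/t5',(130,100,220,150),3.5)
overlay('side',(527,-71,a),(543,43,a),'pics/s5',(130,130,200,140),4)
E
```

```text
16.05 q [ 0.46   0.754  1.704 -0.5    0.986 -2.191] p [558.5 233.1 184.7] F [ 1.  -0.2  0.6]
[[-0.018 -0.99   0.143]
 [-0.455  0.135  0.88 ]
 [-0.89  -0.049 -0.453]]
```

View pics/t5o.png

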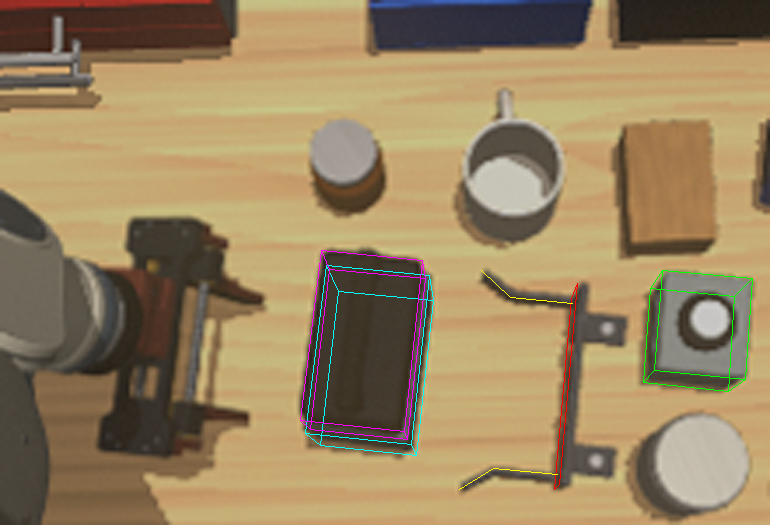

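View pics/s5r.png

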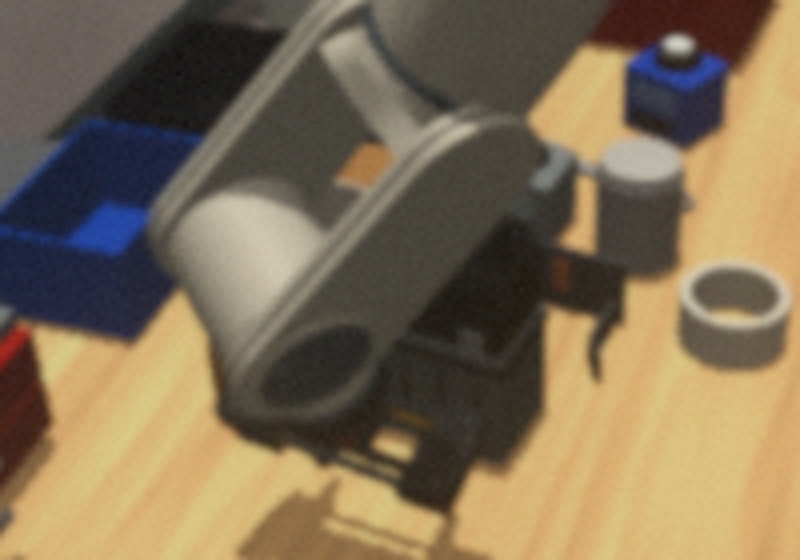

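apply_moves --commands '[[[-0.001, -0.018, 0.001, 0], [-0.003, -0.034, 0.001, 0], [-0.004, -0.046, 0.001, 0], [-0.005, -0.052, 0.001, 0], [-0.006, -0.058, 0.001, 0], [-0.007, -0.064, 0.001, 0], [-0.008, -0.07, 0.001, 0], [-0.009, -0.076, 0.001, 0]]]'

```text
t: 17.15
ee_pos: [551.8, 160.3, 188.1]
orientation: [-1.437, 1.581, 0.827]
ft_force: [2.6, 15.0, 1.9]
width: 87.8
```

```bash
python3 st.py
python3 - <<'E'
from h import *
a=np.arctan2(-.99,-.13)
overlay('top',(527,-71,a),(541,30,a),'pics/t6',(130,100,220,150),3.5)
E
```

```text
17.15 q [ 0.355  0.713  1.793 -0.563  0.897 -2.228] p [551.8 160.3 188.1] F [ 2.6 15.   1.9]
[[-0.006 -0.99   0.143]
 [-0.447  0.131  0.885]
 [-0.895 -0.058 -0.443]]
```

View pics/t6o.png

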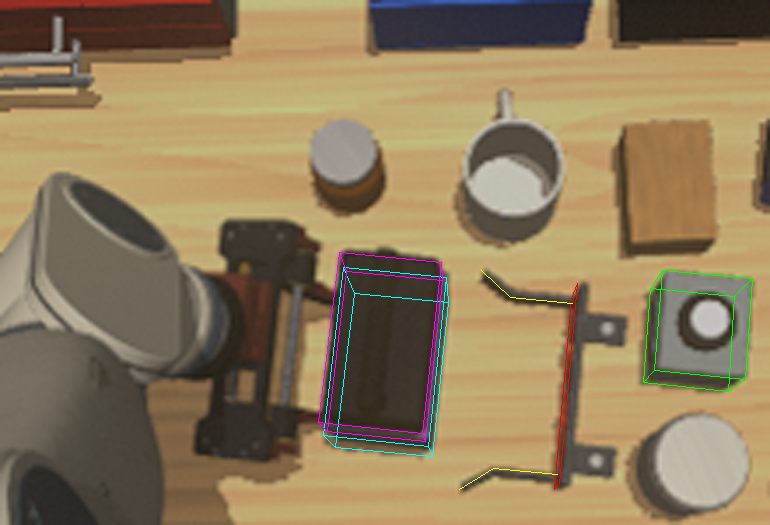

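apply_moves --commands '[[[-0.001, -0.009, 0, 0], [-0.002, -0.018, 0, 0], [-0.004, -0.027, 0, 0], [-0.005, -0.036, 0, 0], [-0.006, -0.045, 0, 0], [-0.007, -0.054, 0, 0], [-0.008, -0.063, 0, 0], [-0.009, -0.07, 0, 0]]]'

```text
t: 18.2
ee_pos: [543.0, 89.9, 188.0]
orientation: [-1.438, 1.581, 0.826]
ft_force: [1.2, 16.1, 2.9]
width: 87.8
```

```bash
python3 st.py
python3 - <<'E'
from h import *
a=np.arctan2(-.99,-.13)
overlay('top',(527,-71,a),(532,-41,a),'pics/t7',(170,130,180,120),4)
E
```

```text
18.2 q [ 0.243  0.687  1.863 -0.631  0.825 -2.265] p [543.   89.9 188. ] F [ 1.2 16.1  2.9]
[[-0.006 -0.99   0.143]
 [-0.448  0.13   0.885]
 [-0.894 -0.059 -0.444]]
```

View pics/t7o.png

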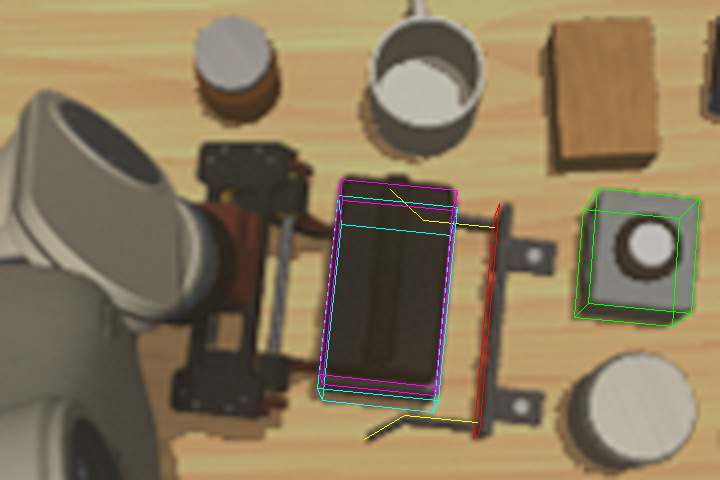

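apply_moves --commands '[[[-0.001, -0.005, 0, 0], [-0.001, -0.01, 0, 0], [-0.002, -0.015, 0, 0], [-0.003, -0.019, 0, 0], [-0.003, -0.022, 0, 0], [-0.003, -0.025, 0, 0]]]'

```text
t: 19.0
ee_pos: [539.8, 65.1, 187.9]
orientation: [-1.438, 1.582, 0.826]
ft_force: [-0.3, 19.2, 3.8]
width: 87.8
```

apply_moves --commands '[[[0, -0.002, 0, 0], [0, -0.004, 0, 0]]]'

```text
t: 19.25
ee_pos: [539.5, 61.5, 187.9]
orientation: [-1.437, 1.582, 0.827]
ft_force: [-2.5, 22.0, 6.7]
width: 87.8
```

apply_moves --commands '[[[0, -0.001, 0, 0], [0, -0.002, 0, 0]]]'

```text
t: 19.5
ee_pos: [539.3, 59.7, 187.9]
orientation: [-1.437, 1.582, 0.827]
ft_force: [-2.6, 22.8, 7.5]
width: 87.7
```

```bash
python3 st.py
python3 - <<'E'
from h import *
a=np.arctan2(-.99,-.13)
overlay('top',(527,-71,a),(527.5,-71,a),'pics/t8',(170,130,180,120),4)
overlay('side',(527,-71,a),(527.5,-71,a),'pics/s8',(170,130,150,110),5)
E
```

```text
19.5 q [ 0.191  0.678  1.887 -0.659  0.796 -2.284] p [539.3  59.7 187.9] F [-2.6 22.8  7.5]
[[-0.007 -0.99   0.143]
 [-0.447  0.131  0.885]
 [-0.894 -0.058 -0.443]]
```

View pics/t8o.png

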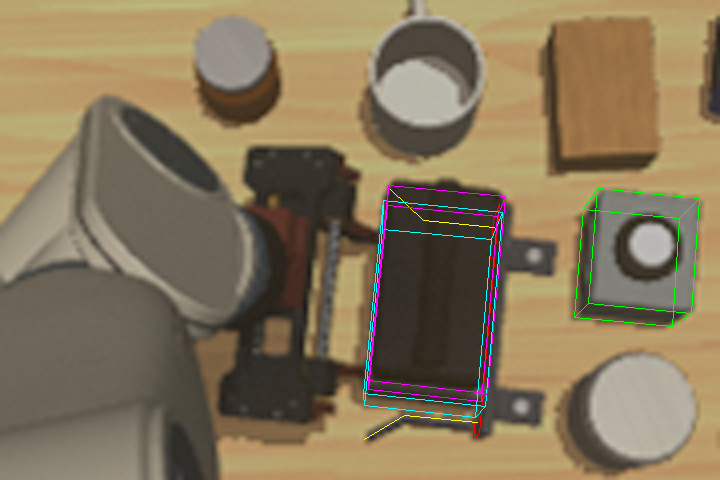

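View pics/t8r.png

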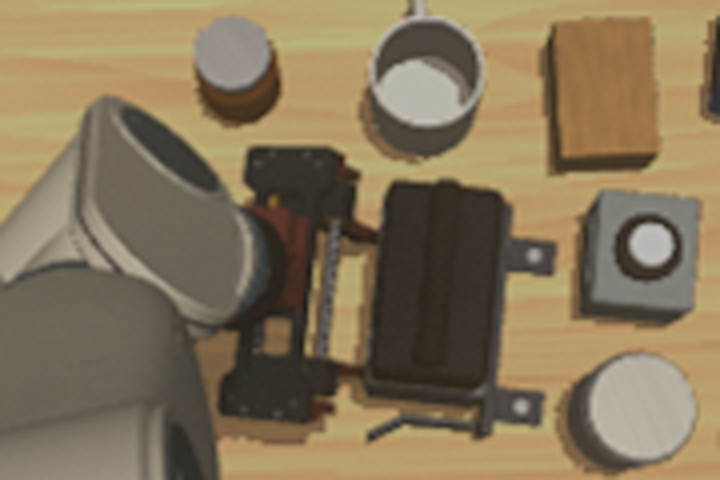

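apply_moves --commands '[[[0, -0.001, 0, 0], [0, -0.002, 0, 0]]]'

```text
t: 19.85
ee_pos: [539.2, 57.9, 187.9]
orientation: [-1.436, 1.582, 0.827]
ft_force: [-3.3, 25.4, 8.3]
width: 88.0
```

apply_moves --commands '[[[0, -0.001, 0, 0], [0, -0.002, 0, 0]]]'

```text
t: 20.1
ee_pos: [539.1, 57.2, 188.1]
orientation: [-1.434, 1.579, 0.828]
ft_force: [-8.3, 40.3, 14.5]
width: 88.0
```

apply_moves --commands '[[[0, 0.003, 0, 0], [0.001, 0.01, 0, 0], [0.004, 0.03, 0, 0], [0.008, 0.06, 0, 0], [0.012, 0.09, 0, 0], [0.012, 0.09, 0.05, 0], [0.012, 0.09, 0.1, 0], [0.012, 0.09, 0.15, 0]]]'

```text
t: 21.1
ee_pos: [550.4, 143.6, 338.6]
orientation: [-1.439, 1.59, 0.828]
ft_force: [1.1, -0.2, -0.7]
width: 87.8
```

```bash
python3 st.py
python3 - <<'E'
from h import *
a=np.arctan2(-.99,-.13)
for n in('top','side'):
    for l in ['battery','lid_handle','bay','charger','start_top','tin','mug','jar']:
        print(n,l,[(np.round(d['position']).tolist(),round(d['conf'],2)) for d in models.place_of(n,l)[:3]])
overlay('top',(527,-71,a),(528,-72,a),'pics/t9',(170,130,180,120),4)
overlay('side',(527,-71,a),(528,-72,a),'pics/s9',(170,130,150,110),5)
E
```

```text
21.1 q [ 0.33   0.471  1.77  -0.489  1.127 -2.404] p [550.4 143.6 338.6] F [ 1.1 -0.2 -0.7]
[[-0.013 -0.99   0.141]
 [-0.453  0.132  0.882]
 [-0.892 -0.052 -0.45 ]]
top battery [([535.0, -68.0, 3.0], 0.91)]
top lid_handle [([532.0, -69.0, 98.0], 0.62), ([504.0, -312.0, 0.0], 0.5)]
top bay [([455.0, -199.0, -4.0], 0.61)]
top charger [([470.0, -428.0, 0.0], 0.96), ([565.0, -213.0, 2.0], 0.91), ([711.0, -318.0, 0.0], 0.6)]
top start_top [([470.0, -434.0, 94.0], 0.6), ([708.0, -319.0, 92.0], 0.59), ([559.0, -213.0, 86.0], 0.43)]
top tin [([458.0, -199.0, -3.0], 0.88)]
top mug [([687.0, -71.0, 1.0], 0.87)]
top jar [([710.0, 60.0, -5.0], 0.65)]
side battery [([533.0, -71.0, -5.0], 0.79)]
side lid_handle [([537.0, -69.0, 99.0], 0.59)]
side bay []
side charger [([467.0, -430.0, 1.0], 0.82)]
side start_top [([473.0, -431.0, 91.0], 0.55)]
side tin [([453.0, -201.0, -2.0], 0.88)]
side mug [([690.0, -77.0, 4.0], 0.62), ([453.0, -201.0, -2.0], 0.52)]
side jar [([706.0, 67.0, 1.0], 0.73), ([451.0, -203.0, 2.0], 0.24)]
```

View pics/t9o.png

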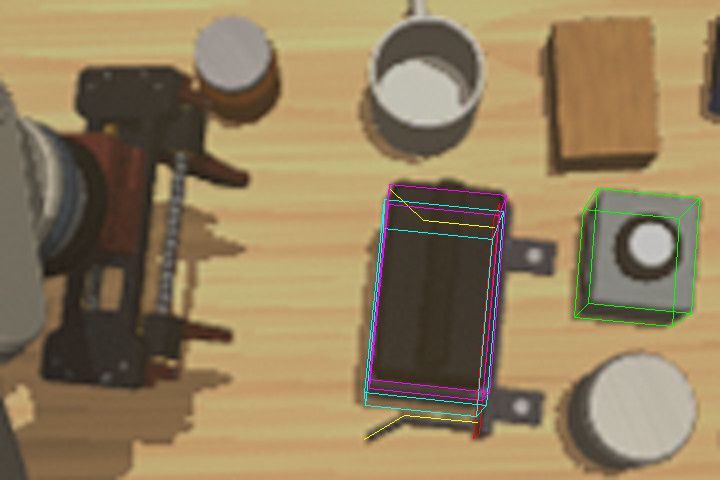

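View pics/t9r.png

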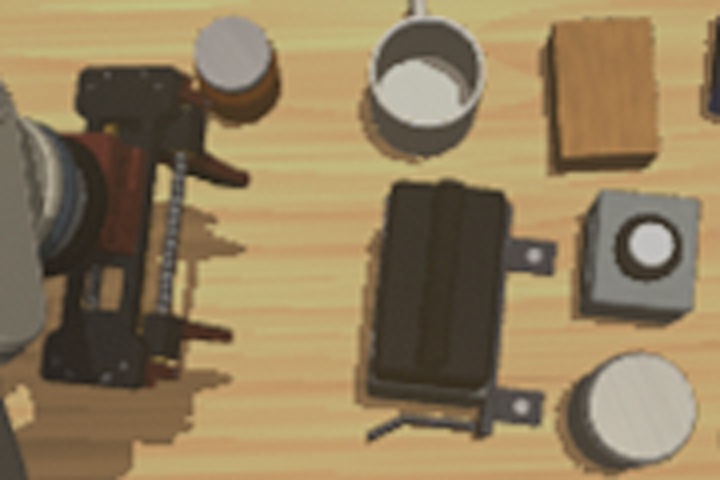

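View pics/s9o.png

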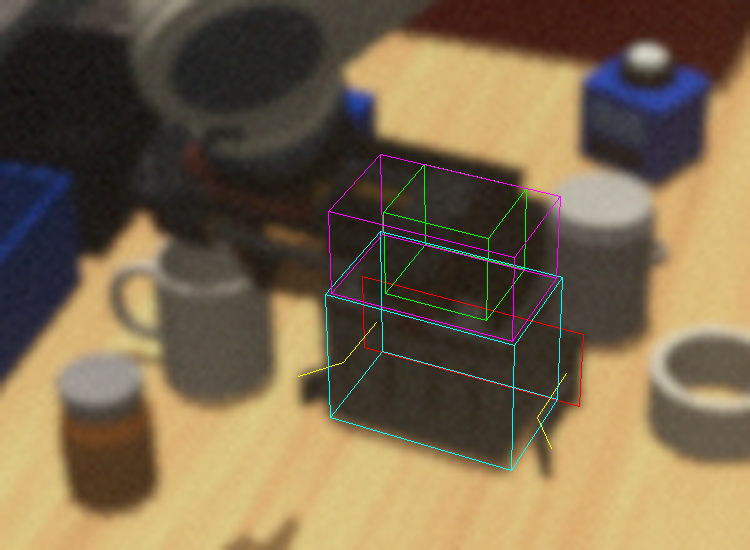

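Run:
```python
from plan import *
from h import *
o=readout.get_obs();M=Ro.from_rotvec(o['orientation']).as_matrix();q=o['qpos']
im,K=cam('top');print('btn',back(im,K,[[(653+.5)/4-.5+170,(244+.5)/4-.5+130]],92))
low=182*M[:,0]+10*M[:,2];print(low)
B=np.array([563,-216,92.])
for h in(150,20,0,-6):
    p=B+[0,0,h]-low;s,f=ik(p,M,q);print(h,p.round(1),'d',((p-o['ee_pos'])/1000).round(3),s.round(2),np.abs(f).max().round(2))
```

```text
btn [[ 563.42712928 -219.52231438   92.        ]]
[  -0.82585897  -73.58085573 -166.76083361]
150 [ 563.8 -142.4  408.8] d [ 0.013 -0.285  0.071] [-0.1   0.38  1.84 -0.73  0.96 -2.54] 47.02
20 [ 563.8 -142.4  278.8] d [ 0.013 -0.285 -0.059] [-0.15  0.56  1.86 -0.76  0.79 -2.54] 20.36
0 [ 563.8 -142.4  258.8] d [ 0.013 -0.285 -0.079] [-0.15  0.58  1.86 -0.76  0.76 -2.54] 15.69
-6 [ 563.8 -142.4  252.8] d [ 0.013 -0.285 -0.085] [-0.15  0.59  1.86 -0.76  0.76 -2.54] 14.27
```

apply_moves --commands '[[[0, 0, 0.04, 0], [0, 0, 0.08, 0], [0, 0, 0.1, 0], [0, 0, 0.1, 0]]]' --gripper 0.0

```text
t: 22.55
ee_pos: [550.6, 142.8, 438.4]
orientation: [-1.439, 1.588, 0.825]
ft_force: [0.4, -0.3, -0.3]
width: 51.2
```

Run:
```python
from plan import *
from h import *
o=readout.get_obs();M0=Ro.from_rotvec(o['orientation']).as_matrix();q=o['qpos']
B=np.array([563.3,-218,92.])
for yaw in(-.3,-.5,-.7,-.9,-1.1,-1.57):
    M=Ro.from_euler('z',yaw).as_matrix()@M0;low=182*M[:,0]+10*M[:,2];p=B-low
    g=[p+a*M[:,0]+b*M[:,1]+c*M[:,2] for a in np.linspace(0,102,12) for b in np.linspace(-89,89,12) for c in(-37.5,-20,0,20,37.5)]
    g=np.array([x for x in g if x[2]<215]);mx=((g-[528,-71,0])@U).min()
    tin=[np.linalg.norm(x[:2]-[455,-201]) for x in g if x[2]<110]
    s,f=ik(p+[0,0,130],M,q);s2,f2=ik(p,M,s);print(yaw,'minU',mx.round(0),'minz',g[:,2].min().round(),tin[:1],p.round(1),s.round(2),s2.round(2),np.abs(f).max().round(1),np.abs(f2).max().round(1))
```

```text
-0.3 minU 23.0 minz 146.0 [] [ 585.4 -148.   258.8] [-0.15  0.44  1.7  -0.54  1.14 -2.54] [-0.17  0.62  1.75 -0.59  0.94 -2.48] 14.3 0.0
-0.5 minU 13.0 minz 146.0 [] [ 598.8 -153.8  258.8] [-0.18  0.47  1.63 -0.47  1.25 -2.48] [-0.18  0.64  1.69 -0.52  1.04 -2.36] 0.0 0.0
-0.7 minU 8.0 minz 146.0 [] [ 610.9 -162.1  258.8] [-0.2   0.51  1.57 -0.41  1.33 -2.34] [-0.2   0.67  1.63 -0.45  1.13 -2.24] 0.0 0.0
-0.9 minU 8.0 minz 146.0 [] [ 621.1 -172.7  258.8] [-0.22  0.54  1.52 -0.36  1.41 -2.2 ] [-0.22  0.69  1.58 -0.38  1.21 -2.12] 0.0 0.0
-1.1 minU 13.0 minz 146.0 [] [ 628.9 -185.   258.8] [-0.25  0.56  1.47 -0.3   1.48 -2.06] [-0.25  0.72  1.53 -0.31  1.28 -2.  ] 0.0 0.0
-1.57 minU 45.0 minz 146.0 [] [ 636.7 -218.3  258.8] [-0.32  0.6   1.4  -0.13  1.59 -1.72] [-0.32  0.75  1.46 -0.14  1.39 -1.69] 0.0 0.0
```

Run:
```python
from plan import *
from h import *
o=readout.get_obs();M0=Ro.from_rotvec(o['orientation']).as_matrix();q=o['qpos'];p0=o['ee_pos']
B=np.array([563.3,-218,92.])
M=Ro.from_euler('z',-3.14).as_matrix()@M0;low=182*M[:,0]+10*M[:,2];p=B-low
print(M.round(3),p, p-p0)
s=q.copy()
for i in range(1,19):
    t=i/18
    s,f=ik(p0+(p+[0,0,179]-p0)*t,Ro.from_euler('z',-3.14*t).as_matrix()@M0,s);print(i,s.round(2),np.abs(f).max().round(1))
s,f=ik(p,M,s);print(s.round(2),np.abs(f).max())
```

```text
[[ 0.009  0.99  -0.142]
 [ 0.452 -0.13  -0.882]
 [-0.892 -0.056 -0.449]] [ 563.03287035 -291.42032423  258.83340382] [  12.43701801 -434.23412828 -179.54877927]
1 [ 0.28  0.35  1.69 -0.42  1.35 -2.39] 0.0
2 [ 0.23  0.35  1.69 -0.39  1.4  -2.29] 0.0
3 [ 0.18  0.36  1.68 -0.35  1.44 -2.18] 0.0
4 [ 0.13  0.36  1.67 -0.3   1.47 -2.08] 0.0
5 [ 0.08  0.37  1.67 -0.26  1.51 -1.98] 0.0
6 [ 0.02  0.37  1.66 -0.21  1.53 -1.87] 0.0
7 [-0.03  0.38  1.65 -0.16  1.56 -1.77] 0.0
8 [-0.09  0.39  1.64 -0.11  1.58 -1.66] 0.0
9 [-0.14  0.39  1.63 -0.05  1.59 -1.56] 0.0
10 [-0.2   0.4   1.62 -0.    1.59 -1.45] 0.0
11 [-0.25  0.41  1.6   0.05  1.59 -1.34] 0.0
12 [-0.3   0.41  1.59  0.11  1.59 -1.23] 0.0
13 [-0.35  0.42  1.58  0.16  1.58 -1.12] 0.0
14 [-0.4   0.43  1.57  0.22  1.56 -1.  ] 0.0
15 [-0.45  0.44  1.56  0.27  1.54 -0.89] 0.0
16 [-0.49  0.44  1.55  0.31  1.51 -0.77] 0.0
17 [-0.53  0.45  1.54  0.36  1.47 -0.66] 0.0
18 [-0.57  0.46  1.53  0.4   1.43 -0.54] 0.0
[-0.57  0.67  1.63  0.44  1.14 -0.67] 1.8622756543754283e-13
```

apply_moves --commands '[[[0.001, -0.024, 0, -0.174], [0.001, -0.048, 0, -0.349], [0.002, -0.072, 0, -0.523], [0.003, -0.097, 0, -0.698], [0.003, -0.121, 0, -0.872], [0.004, -0.145, 0, -1.047]]]'

```text
t: 23.3
ee_pos: [554.0, -3.0, 435.2]
orientation: [-0.424, 2.001, 0.188]
ft_force: [0.0, 1.3, 0.3]
width: 0.1
```

apply_moves --commands '[[[0.001, -0.024, 0, -0.174], [0.001, -0.048, 0, -0.349], [0.002, -0.072, 0, -0.523], [0.003, -0.097, 0, -0.698], [0.003, -0.121, 0, -0.872], [0.004, -0.145, 0, -1.047]]]'

```text
t: 24.05
ee_pos: [558.1, -148.0, 435.1]
orientation: [0.641, 1.972, -0.467]
ft_force: [0.8, -0.1, -0.5]
width: 0.5
```

apply_moves --commands '[[[0.001, -0.024, 0, -0.174], [0.001, -0.048, 0, -0.349], [0.002, -0.072, 0, -0.523], [0.003, -0.097, 0, -0.698], [0.003, -0.121, 0, -0.872], [0.004, -0.145, 0, -1.047], [0.004, -0.145, 0, -1.047]]]'

```text
t: 24.92
ee_pos: [561.7, -293.4, 435.2]
orientation: [1.654, 1.497, -1.074]
ft_force: [-0.7, -0.3, -1.2]
width: 0.5
```

```bash
python3 st.py
python3 - <<'E'
from h import *
o=readout.get_obs();M=cv2.Rodrigues(o['orientation'])[0];low=182*M[:,0]+10*M[:,2]
for B in([563.3,-218,92],):print('d',(np.array(B)-low-o['ee_pos']).round(1))
im,K=cam('top');save(im,'pics/top10.png');im,K=cam('side');save(im,'pics/side10.png')
E
```

```text
24.925 q [-0.578  0.46   1.53   0.401  1.426 -0.545] p [ 561.7 -293.4  435.2] F [-0.7 -0.3 -1.2]
[[ 0.011  0.989 -0.144]
 [ 0.454 -0.133 -0.881]
 [-0.891 -0.056 -0.45 ]]
d [   1.1    1.6 -176.5]
```

View pics/top10.png

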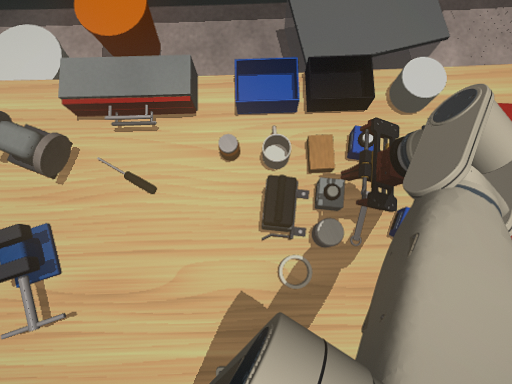

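View pics/side10.png

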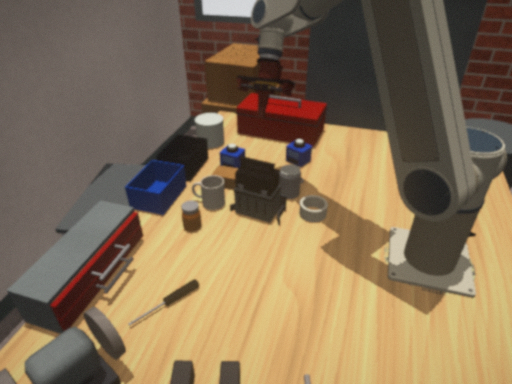

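apply_moves --commands '[[[0.001, 0.002, -0.05, 0], [0.001, 0.002, -0.1, 0], [0.001, 0.002, -0.135, 0], [0.001, 0.002, -0.155, 0], [0.001, 0.002, -0.155, 0]]]'

```text
t: 25.65
ee_pos: [563.3, -289.4, 281.1]
orientation: [1.651, 1.5, -1.071]
ft_force: [0.2, -0.1, 0.5]
width: 0.4
```

```bash
python3 st.py
python3 - <<'E'
from h import *
a=np.arctan2(-.99,-.13)
o=readout.get_obs();M=cv2.Rodrigues(o['orientation'])[0];low=182*M[:,0]+10*M[:,2];print('low at',(o['ee_pos']+low).round(1))
overlay('top',(527,-71,a),(530,-72,a),'pics/t11',(240,120,150,110),5)
overlay('side',(527,-71,a),(530,-72,a),'pics/s11',(200,110,120,120),5)
E
```

```text
25.65 q [-0.572  0.641  1.622  0.433  1.176 -0.657] p [ 563.3 -289.4  281.1] F [ 0.2 -0.1  0.5]
[[ 0.009  0.99  -0.141]
 [ 0.454 -0.13  -0.881]
 [-0.891 -0.056 -0.451]]
low at [ 563.6 -215.6  114.4]
```

View pics/t11r.png

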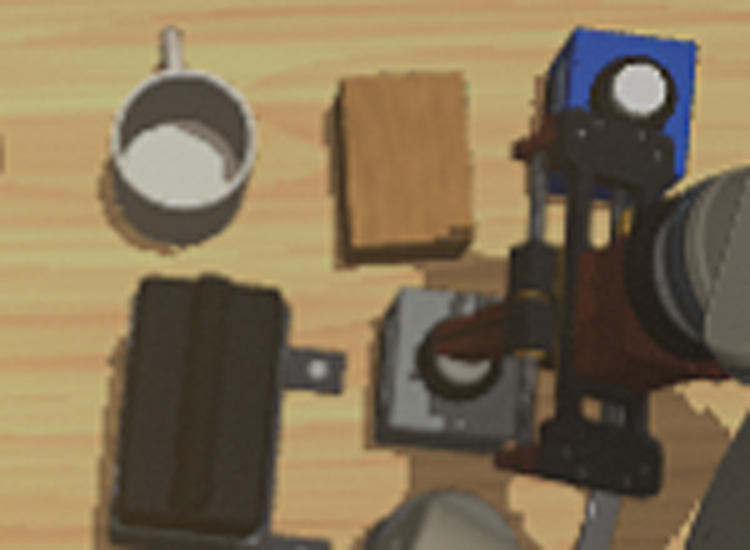

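View pics/s11o.png

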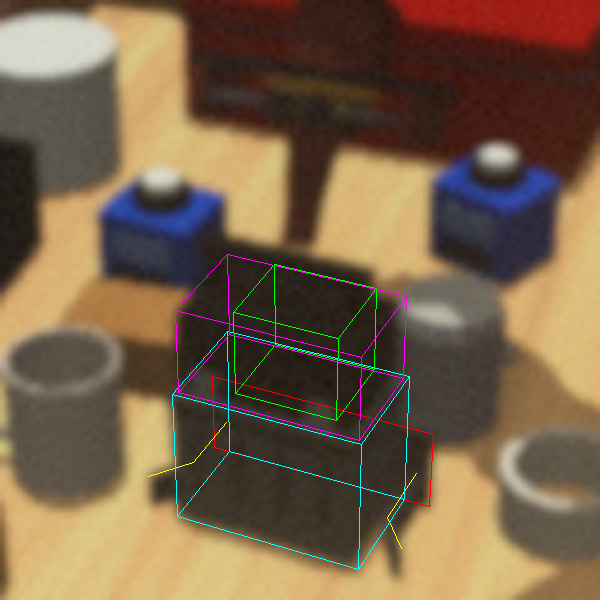

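Run:
```python
from h import *
o=readout.get_obs();M=cv2.Rodrigues(o['orientation'])[0];p=o['ee_pos']
im,K=cam('top')
g=cv2.cvtColor(im['color'],cv2.COLOR_RGB2BGR)[165:215,315:365];v=cv2.resize(g,None,fx=12,fy=12,interpolation=2)
def pt(P,c): 
    q=((proj(im,K,[P])[0]-[315,165]+.5)*12-.5).round().astype(int);cv2.circle(v,tuple(map(int,q)),4,c,-1)
for s in(-13.5,13.5):
    for z in(-10,10): pt(p+182*M[:,0]+s*M[:,1]+z*M[:,2],(0,255,255))
pt(p+150*M[:,0],(255,0,0))
for t in np.linspace(0,6.28,24): pt(np.array([563.3+15*np.cos(t),-218+15*np.sin(t),92]),(0,0,255))
cv2.imwrite('pics/t12.png',v)
```

```text
(no output)
```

View pics/t12.png

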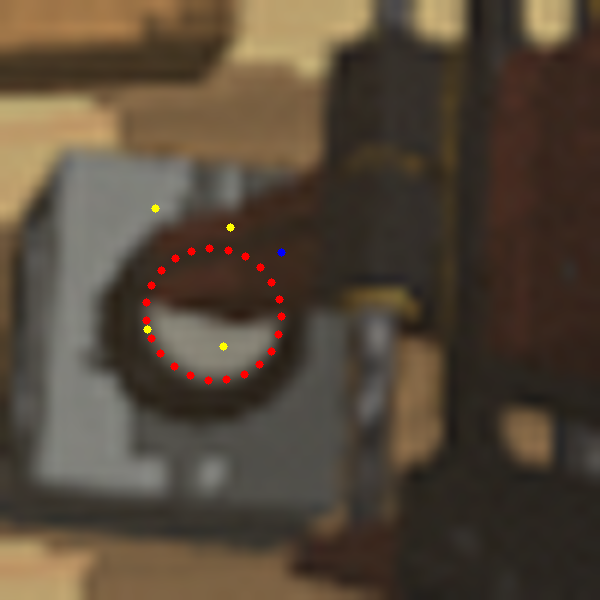

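apply_moves --commands '[[[-0.005, -0.002, -0.008, 0], [-0.005, -0.002, -0.016, 0], [-0.005, -0.002, -0.018, 0]]]'

```text
t: 26.18
ee_pos: [558.1, -292.2, 263.7]
orientation: [1.652, 1.497, -1.072]
ft_force: [-0.2, 1.4, 0.0]
width: 0.2
```

apply_moves --commands '[[[0, 0, -0.002, 0], [0, 0, -0.004, 0], [0, 0, -0.004, 0]]]'

```text
t: 26.55
ee_pos: [558.5, -292.2, 260.2]
orientation: [1.652, 1.496, -1.071]
ft_force: [-0.7, 0.3, 0.1]
width: 0.5
```

apply_moves --commands '[[[0, 0, -0.002, 0], [0, 0, -0.003, 0]]]'

```text
t: 26.8
ee_pos: [558.5, -292.3, 257.5]
orientation: [1.652, 1.496, -1.071]
ft_force: [0.4, -0.6, 2.4]
width: 0.1
```

apply_moves --commands '[[[0, 0, -0.0015, 0], [0, 0, -0.003, 0]]]'

```text
t: 27.05
ee_pos: [558.5, -292.3, 254.5]
orientation: [1.652, 1.496, -1.071]
ft_force: [-0.5, 0.0, 4.6]
width: 0.0
```

apply_moves --commands '[[[0, 0, -0.0015, 0], [0, 0, -0.003, 0]]]'

```text
t: 27.3
ee_pos: [558.6, -292.4, 252.3]
orientation: [1.653, 1.496, -1.07]
ft_force: [-3.8, -1.1, 18.9]
width: 0.6
```

apply_moves --commands '[[[0, 0, -0.001, 0], [0, 0, -0.001, 0]]]'

```text
t: 27.55
ee_pos: [558.6, -292.5, 252.2]
orientation: [1.653, 1.496, -1.069]
ft_force: [-3.8, 0.1, 17.6]
width: 0.7
```

apply_moves --commands '[[[0, 0, 0.01, 0], [0, 0, 0.04, 0], [0, 0, 0.09, 0], [0, -0.01, 0.14, 0], [0, -0.02, 0.18, 0], [0, -0.04, 0.22, 0], [0, -0.06, 0.25, 0], [0, -0.06, 0.25, 0]]]'

```text
t: 28.55
ee_pos: [558.5, -353.4, 502.4]
orientation: [1.652, 1.49, -1.07]
ft_force: [0.4, 0.5, -0.1]
width: 0.3
```

```bash
python3 st.py
python3 - <<'E'
from h import *
a=np.arctan2(-.99,-.13)
for n in('top','side'):
    for l in ['battery','lid_handle','tin','mug','jar','carton','tape','driver','spanner']:
        print(n,l,[(np.round(d['position']).tolist(),round(d['conf'],2)) for d in models.place_of(n,l)[:2]])
overlay('top',(527,-71,a),(530,-72,a),'pics/t13',(230,120,150,110),5)
overlay('side',(527,-71,a),(530,-72,a),'pics/s13',(170,110,150,120),5)
E
```

```text
28.55 q [-0.653  0.449  1.39   0.376  1.586 -0.556] p [ 558.5 -353.4  502.4] F [ 0.4  0.5 -0.1]
[[ 0.016  0.99  -0.141]
 [ 0.45  -0.133 -0.883]
 [-0.893 -0.049 -0.447]]
top battery [([533.0, -70.0, -0.0], 0.87)]
top lid_handle []
top tin [([458.0, -201.0, -5.0], 0.59), ([565.0, -210.0, 1.0], 0.29)]
top mug [([687.0, -73.0, 1.0], 0.86)]
top jar [([712.0, 62.0, -1.0], 0.7)]
top carton [([687.0, -196.0, 2.0], 0.71)]
top tape [([353.0, -112.0, -3.0], 0.65)]
top driver [([644.0, 368.0, -2.0], 0.68)]
top spanner [([504.0, -310.0, 0.0], 0.63)]
side battery [([533.0, -73.0, 0.0], 0.69), ([689.0, -72.0, 1.0], 0.42)]
side lid_handle [([536.0, -71.0, 99.0], 0.67)]
side tin []
side mug [([689.0, -74.0, -1.0], 0.6)]
side jar [([708.0, 67.0, 2.0], 0.95)]
side carton [([683.0, -201.0, -3.0], 0.68)]
side tape [([353.0, -110.0, -5.0], 0.78)]
side driver [([647.0, 368.0, -1.0], 0.61)]
side spanner []
```

View pics/t13o.png

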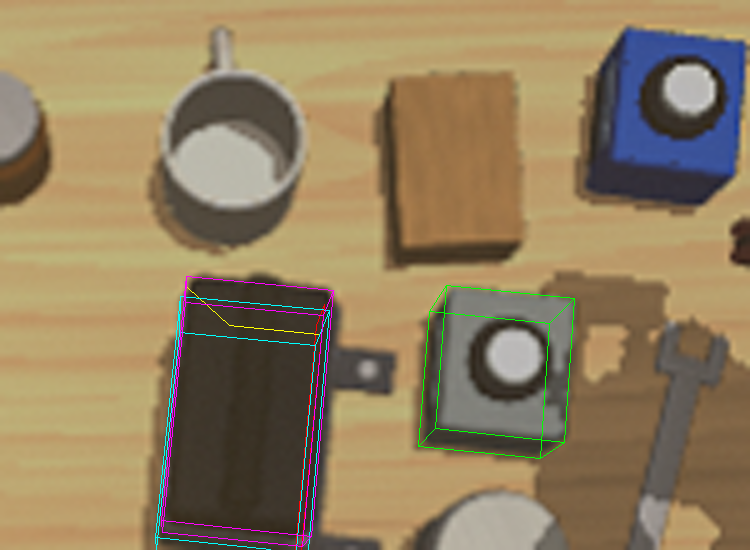

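View pics/t13r.png

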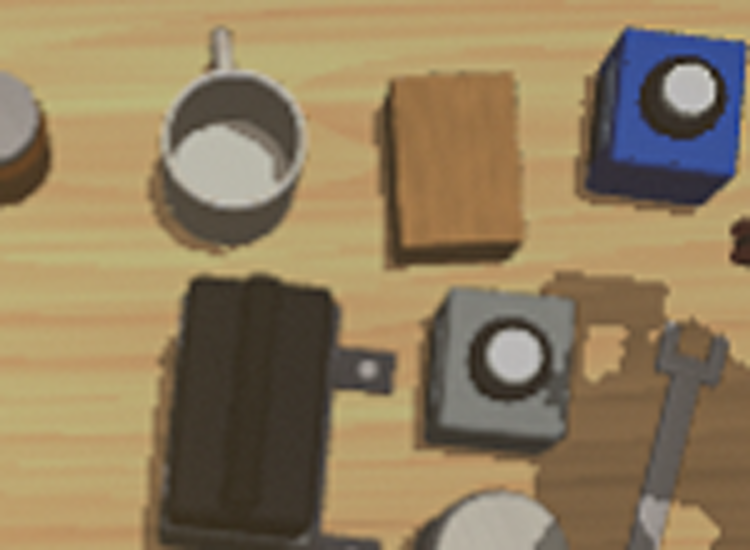

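View pics/s13r.png

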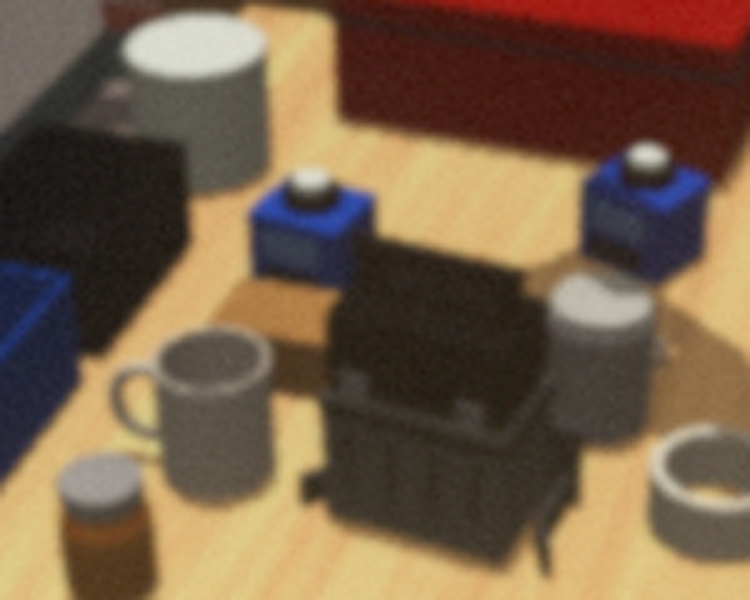

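```bash
python3 -c "
from workcell import workorder
print(workorder.close_job())"
```

```text
the job is handed in; nothing more can be done
None
```

The battery box is home in the bay, the grey charger's button has been pressed and let go, and the job is handed in at about 28.6 s. No verdict was reported.

**Tilting the tool:** With the tool straight down, the gripper body would have met the case near the lid before the fingers reached the base. I therefore tilted the tool 27°. The interface only commands shifts and turns about vertical. I commanded poses beyond the arm's reach, and the tilt that resulted carried over into later moves.

**Pushing:** I pushed with both open fingertips about 25–30 mm above the bench. The box slid upright at about 15–16 N. At the stop the force rose to 40 N and motion nearly ceased.

**Button:** I pressed it with the closed fingertips. Force rose through 4.6 N to about 18 N with no further travel, then I backed away. The wrist force was about zero afterwards.

**Last checks:**
- **Box position:** The pictures show the box upright, square and against the stop. It sits about 5 mm toward the far rail, within the 12 mm limit.
- **Measurement spread:** The networks and my picture overlay differed by up to about 5 mm sideways on the box. They agreed in the push direction to within a couple of millimetres.
- **Bystanders:** All of those the networks found are within their few-millimetre accuracy of where they started. The side camera missed the tin and spanner at the end, and the top camera found both.
- **Button travel:** I could not read it directly, so I inferred it from force and height.

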